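Close the hinged clamp over the filler tube and wedge its swing bolt home

ROBOT

A 6-joint arm with a two-finger parallel gripper is mounted at the origin on the work surface. World frame = base frame: x ahead of the robot, y to its left, z up, the work surface at z = 0. Lengths are in m, angles in rad, forces in N, time in s.
With the tool pointing down it reaches from about 0.375 to 0.975 m from the base axis. Payload 3.8 kg.
Tool frame: the origin (TCP) lies on the centre line of the jaws, within the pads' length; the fingertips stand 8 mm ahead of it and the grasp point (between the pads) lies 11 mm behind it; z points along the fingers, y is the direction in which the jaws open and shut (so a half turn about z gives the same grasp; the last joint's range is limited). The gripper opens to 85 mm and grips with 20 to 120 N. Pads are 22 mm wide; open, the fingers measure 114 mm over their backs; the gripper's body (76 mm by 85 mm) begins 54 mm behind the grasp point. The pads swing forward as they close: fully open they stand 13 mm farther back than shut.
Start: joints at [-1.168, 0.264, 1.604, -0, 1.274, -0.037], TCP at [0.287, -0.611, 0.239] pointing down, gripper open.
Joint ranges: [-2.63, 2.63], [-0.94, 2.18], [0.31, 2.57], [-1.31, 4.45], [0, 2.66], [-2.55, 2.55]. Speed limits (rad/s): [2.57, 2.57, 3.14, 3.14, 3.14, 3.14].

INTERFACE

Orientations are given as a rotation vector (axis times angle).
In Python, from workcell import * gives the robot as it stands.
- The arm moves only by the tool play_rows, never from a script. Its arguments are lists of equal length, an entry for each row: "slide": the shift along the tool's x, y, z in cm, a list of three; "delta_rot": the turn, a rotation vector about the tool's x, y, z in rad, a list of three. In form: {"slide": [[x, y, z], ...], "delta_rot": [[wx, wy, wz], ...]}. A call has 1 to 12 rows; each row is the pose to reach, as a shift and turn from the pose measured when the call began, along the tool's axes at that moment; what a row does not reach only later rows make up. A row lasts 1/12 s, in which the tool goes at most 41.7 mm and 7.16 degrees, less where a joint would pass 70% of its speed; a pose out of reach is approached as far as the arm can. A call with a gripper value outside its range is refused whole. "hand" is the opening, from 0 (shut) to 1 (fully open), set as the call begins (left out, the last holds). The fingers move at their own pace and stop on an object; "force" is the grip in N (left out, the last holds). Time passes only in rows, so rows that repeat a pose let the fingers close. It gives the time, the measured TCP pose, the force and the opening at its end, in the units of the state.
- read_state(): the state, without advancing time (a new reading comes with each control period).
- read_camera(name): name is "scene" or "top"; returns a dict with "image" (480x640x3 uint8, red, green, blue), "depth" (480x640 float32, m along the optical axis (not along the pixel's ray), 0 where there is no reading), "fovy" (degrees; the focal length in pixels is half the picture's height over the tangent of half this angle, whatever the lens; pixels are square), "cx", "cy" (the principal point, pixels), "world_from_camera" (4x4, takes a point from camera to world coordinates). Camera axes: x right, y up, looking along -z (the intrinsics and any distortion apply to the point x, -y, -z); pixel columns grow to the right and rows downward; lengths in m; the calibration is good to about 2 mm. A picture is of the moment at which its call begins.
- finish_job(): hands the job in, once; it reports no verdict.
Trained networks look in a picture, given as the dict that the camera call returned (one of the last four; its "shot" number tells which), for a name from the list of things; names that differ only in an ending like _2 or _b are one class to them, and where a whole thing is asked for, a point or a joint stands for the part that bears it (a point fixed in the world has none). Each returns a list of dicts, best first, with "conf" (0 to 1); they miss things now and then, are a little off and sometimes report something else, mostly with a low value. They report only what shows in the picture. A call takes as long as a camera call. They do not tell look-alikes from the thing itself.
- spot_in(target, picture): "bbox" ([centre column, centre row, width, height] in pixels, round what is visible of it).
- landmark_of(target, picture): "at" ([column, row] in pixels: a listed point, or the origin of a listed thing).
The state is a dict: "time": time; "q": joint angles; "joint_vel": joint speeds; "joint_torque": joint torques, N m; "tool_pos": TCP position; "tcp_rot": TCP orientation; "wrist_force": force on the tool from outside, world axes, zero at the start; "torque": the same for the moment, N m; "width": opening from 0.0 (shut) to 1.0 (fully open).
Only numpy, scipy, OpenCV 4.12 (cv2) and the standard library are available. Lean on these libraries where they do the work, as an engineer would, in place of code of your own. Each camera call takes 0.05 s, during which the arm holds its last target.

TASK

Close the tube clamp on the prep counter: swing its blue hinged half over the steel tube and press it down until its rubber shoe rests on the tube, then swing the brass-nutted bolt up into the slot of the half's forked ear and push it fully home, upright, so that it wedges the half down and stays when you let go. Feel your way: the bolt goes home with a firm push, but more than 25 N on the half or 20 N (2 kg) on the bolt bends it. Leave the tube lying in its cradle and the other things where they are.

Things in the scene. Friction and masses are not known exactly. Their poses are not given: they have to be found in the camera images.
- clamp: Fixed stand: dark base plate 130 x 100 x 12 mm, post and cradle in which the tube lies along the clamp's y axis, its centre line 105 mm above the counter at clamp x = 0. Origin: centre of the plate's underside, on the counter. z is up; x points from the swing bolt's side (-x, nearer the robot) to the hinge side (+x, farther). Place and yaw vary.
- flap (a joint): Blue hinged upper half, 46 mm wide. 0 rad: home; grows as it opens up and away to +x (1.57: upright above the hinge); stop 2.0. Starts at 1.45 to 1.85. Stiff hinge (0.14 N m): stays where left. Press it on the ear's prongs. Its sprung shoe meets the tube at about 0.05; further down it resists with about 2 N per mm and springs back to about 0.04 until the bolt wedges it to -0.01 to 0.03.
- hinge (a point): Middle of the blue half's hinge axis (along clamp y), 107 mm above the counter, at clamp x = +40 mm. From here to the ear's tip is 118 mm. With the half at 0 rad its flat bridge, 30 mm long over the tube, has its upper (back) face 35.5 mm above this axis; the ear's upper face is 9 mm above it at the bolt, sloping up 12 degrees towards the tube.
- ear (a point): Between the two prongs of the blue half's forked ear (slot 13 mm wide, open at the end, each prong 11.5 mm wide), level with their upper faces where the bolt seats; 90 mm from the hinge axis and 11 mm above it at 0 rad. Moves with the half.
- bolt (a joint): Swing bolt. 0 rad: upright, home at its stop; grows as it leans out to -x (to the robot); stop 1.25. Starts at 0.6 to 0.8, stays where left (0.09 N m). Push it in and up along its arc; a level push may jam. With the half on the tube its ball seat meets the ear's ramps at 0.15 to 0.4 and wedges the half down; the push grows to 4 to 10 N at home, where friction locks it. A half above 0.05 may block it.
- bolt_pivot (a point): Middle of the slotted lug that holds the bolt's pivot pin, 50 mm above the counter, at clamp x = -60 mm. The pin was set by hand and sits up to 6.5 mm either way of this point along clamp x, firmly. The knurled brass nut is 22 mm across and 28 mm tall, its centre 91 mm from the pin along the bolt (top 105 mm); 10 mm shank, 20 mm ball seat under the nut.
- tube: The loose steel tube, 48 mm in diameter, 240 mm long along its y axis, with 62 mm end flanges, 0.45 kg, lying in the cradle. Origin: its middle, on its axis.
- gasket: Bystander: white ring 60 mm across, 6 mm high, lying on the counter left of the clamp; origin under its centre.
- spare_nut: Bystander: spare brass nut standing on the counter right of the clamp, 28 mm across its foot and 28 mm tall; origin under its centre.
- tubs_tall: Bystander: tall stack of clear tubs, 124 mm across, 150 mm high; origin under its centre.
- tubs_low: Bystander: low stack of clear tubs, 124 mm across, 90 mm high; origin under its centre.
- cheese_bowl: Bystander: clear tub 124 mm across and 60 mm high with white cheese balls, on the white board; origin under its centre.
- spatula: Bystander: spatula with orange handle, lying on the white board.
- spice_jar: Bystander: amber jar 52 mm across, 100 mm high; origin under its centre.
Things that resemble listed ones, but are neither listed nor needed, are in the scene too. There is more than one size of the clamp; the job needs the smaller.

How it is judged:
On the way, in this order (a step that is already met when the one before it is completed fails the run):
1. the blue half is swung over and down on the tube while the bolt still leans out (value of joint flap below 0.075 rad and value of joint bolt above 0.45 rad), for 0.2 s.
2. the bolt is swung up into the slot and wedged home (value of joint bolt below 0.02 rad and value of joint flap below 0.04 rad), for 0.2 s.
At the end, for the whole second after the job is handed in: The bolt stands upright in the slot within 0.02 rad of its stop and the blue half is wedged down below 0.04 rad, both staying so by themselves; the tube lies in the cradle, along it within 0.08 rad, within 20 mm of the middle and not lifted by more than 4 mm; all at rest (all of step 2 and y of tube in the frame of clamp between -0.02 and 0.02 m and z of tube in the frame of clamp below 0.109 m and angle between the y axis of tube and the y axis of clamp, either way round below 0.08 rad and velocity of joint bolt below 0.05 rad/s and linear speed of tube below 0.02 m/s); the robot touches nothing.
It fails at once if the blue half is pushed with more than 25 N (contact force between any of the fingers, the arm and flap above 25 N).
It fails at once if the bolt is pushed with more than 20 N (contact force between any of the fingers, the arm and bolt above 20 N).
It fails at once if a bystander is moved by more than 30 mm (distance of any of gasket, spare_nut, tubs_tall, tubs_low, cheese_bowl, spatula, spice_jar from where it was at the start of the episode above 0.03 m).
It also fails if it takes over 69 s, if anything falls off the work surface, if the arm or the gripper's body presses on something with over 40 N, if the wrist force passes 120 N, or if a joint passes its speed limit or range.

## Working session

There is one attempt and no reset: what is moved stays moved. The work goes in short steps, Python scripts to look and compute and a tool call to move; the robot and the scene stay as the last step left them, time stands still between calls to the robot, and variables do not carry over. Pictures are saved under pics/ and viewed, and the job is handed in when it is done.

Besides the shell and the picture viewer there is one more tool, called after "Request:" in YAML: its name, and indented under it one key for each argument. play_rows: Moves the arm, as the interface text tells. Its arguments: {"type":"object","properties":{"slide":{"type":"array"},"delta_rot":{"type":"array"},"hand":{"type":"number"},"force":{"type":"number"}},"required":["slide","delta_rot"]}

```bash
ls; mkdir -p pics
cat > h.py <<'E'
from workcell import *
import numpy as np, cv2
from scipy.spatial.transform import Rotation as R
def save(n,im): cv2.imwrite('pics/'+n+'.png',cv2.cvtColor(im,cv2.COLOR_RGB2BGR))
def cloud(p):
    d=p['depth'];h,w=d.shape;f=h/2/np.tan(np.radians(p['fovy'])/2)
    u,v=np.meshgrid(np.arange(w),np.arange(h))
    X=np.stack([(u-p['cx'])/f*d,-(v-p['cy'])/f*d,-d],-1)
    T=np.array(p['world_from_camera']);W=X@T[:3,:3].T+T[:3,3]
    W[d==0]=np.nan
    return W
def proj(p,x):
    T=np.linalg.inv(np.array(p['world_from_camera']));c=T[:3,:3]@np.array(x)+T[:3,3]
    f=240/np.tan(np.radians(p['fovy'])/2)
    return p['cx']+f*c[0]/-c[2],p['cy']-f*c[1]/-c[2]
E
python3 - <<'E'
from h import *
for n in ['scene','top']:
    p=read_camera(n); save(n+'0',p['image']); print({k:p[k] for k in p if k not in('image','depth')})
    np.savez('/tmp/'+n+'0.npz',**{k:p[k] for k in p})
    for t in ['clamp','flap','hinge','ear','bolt','bolt_pivot','tube']:
        try: print(t,[(d['conf'],np.round(d['at'])) for d in landmark_of(t,p)][:3],[(d['conf'],np.round(d['bbox'])) for d in spot_in(t,p)][:3])
        except Exception as e: print(t,e)
print(read_state())
E
```

```text
pics
{'fovy': 48.10662799695133, 'cx': 324.5204102891529, 'cy': 251.62920971980978, 'world_from_camera': array([[ 0.79335167, -0.51316576,  0.32749661,  0.92351952],
       [ 0.60876078,  0.67040087, -0.42423223, -0.70674779],
       [-0.00185256,  0.53593244,  0.84425884,  1.17353304],
       [ 0.        ,  0.        ,  0.        ,  1.        ]]), 'shot': 1}
clamp [(0.92, array([359., 250.])), (0.72, array([371., 198.])), (0.71, array([337., 142.]))] [(0.57, array([335., 120.,  77.,  88.])), (0.56, array([360., 235.,  86.,  72.])), (0.29, array([239., 268.,  27.,  37.]))]
flap it knows: bolt_pivot, cheese_bowl, clamp, ear, gasket, hinge, spare_nut, spatula, spice_jar, tube, tubs_low, tubs_tall
hinge [(0.9, array([360., 106.])), (0.79, array([378., 233.]))] [(0.82, array([335., 120.,  72.,  88.])), (0.67, array([359., 236.,  92.,  74.]))]
ear [(0.83, array([317.,  92.])), (0.8, array([395., 216.]))] [(0.97, array([334.,  98.,  68.,  33.])), (0.7, array([388., 224.,  32.,  42.])), (0.53, array([333., 214.,  34.,  32.]))]
bolt it knows: bolt_pivot, cheese_bowl, clamp, ear, gasket, hing
[... 1583 characters left out ...]
[(0.56, array([279., 228., 109.,  38.]))]
{'time': 1.1, 'q': array([-1.16789259e+00,  2.63874874e-01,  1.60401155e+00, -2.28041881e-05,
        1.27370503e+00, -3.69063530e-02]), 'joint_vel': array([-0.00013637,  0.00065902,  0.00102765,  0.00112405,  0.00146084,
        0.00115636]), 'joint_torque': array([-3.69855788e-04, -5.15085268e+01, -3.67733967e+01, -7.61854579e-06,
        8.77630282e-04, -1.41886306e-05]), 'tool_pos': array([ 0.28737594, -0.61075609,  0.23929042]), 'tcp_rot': array([ 3.06593004e+00,  6.85306571e-01, -3.33376302e-05]), 'wrist_force': array([-0.20812818,  0.64506646, -0.37215217]), 'torque': array([ 0.04705467, -0.00879543, -0.01873514]), 'width': 1.0022474752593309}
```

View pics/scene0.png

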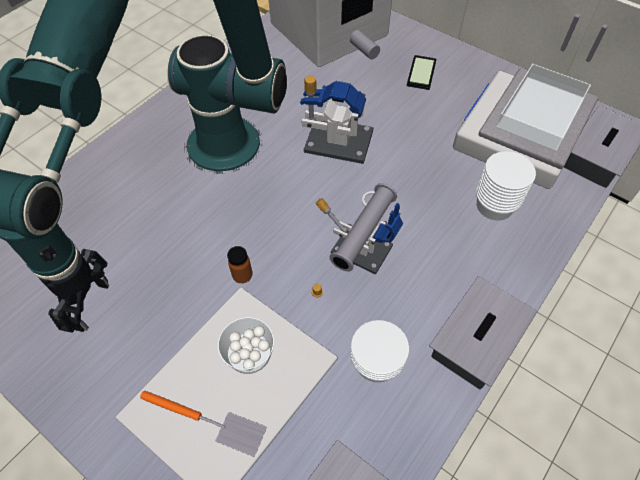

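View pics/top0.png

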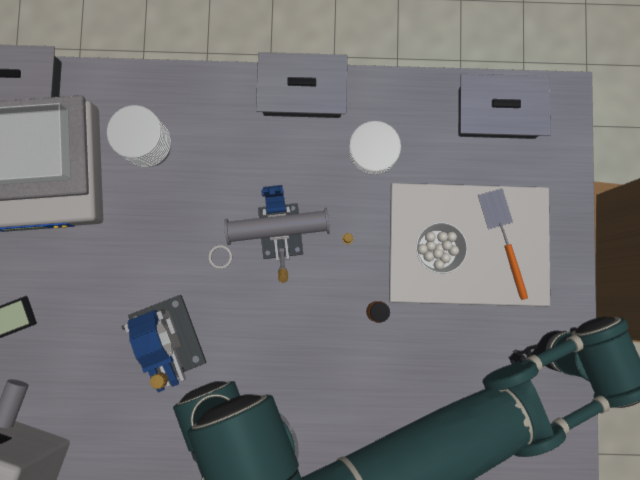

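Candidates: clamp A at top (280,232) / scene (360,240), which is open, holds the tube and has the gasket and spare nut beside it. Clamp B at top (162,345) / scene (336,120) is bigger, already closed and has no tube. By the description it is A. Next I check it in a close crop and measure.

Run:
```python
from h import *
for n,(a,b,c,d) in {'scene':(300,170,430,290),'top':(200,170,360,300)}.items():
    p=dict(np.load('/tmp/%s0.npz'%n)); p['fovy']=float(p['fovy'])
    W=cloud(p); im=p['image'].astype(int)
    save(n+'_crop',cv2.resize(p['image'][b:d,a:c],None,fx=5,fy=4.6 if n=='x' else 5,interpolation=cv2.INTER_CUBIC)[:600,:800])
    reg=np.zeros(W.shape[:2],bool);reg[b:d,a:c]=1
    r,g,bl=im[...,0],im[...,1],im[...,2]
    blue=reg&(bl>r+50)&(bl>g+25)
    brass=reg&(r>bl+60)&(W[...,2]>0.05)
    dark=reg&(W[...,2]<0.02)&(W[...,2]>0.006)&(im.sum(-1)<300)
    tube=reg&(W[...,2]>0.11)&(~blue)&(~brass)
    for k,m in dict(blue=blue,brass=brass,dark=dark,tube=tube).items():
        P=W[m]; 
        print(n,k,m.sum(),np.round(np.nanmin(P,0),4),np.round(np.nanmax(P,0),4),np.round(np.nanmedian(P,0),4))
        if k=='dark':
            rr=cv2.minAreaRect((P[:,:2]*1000).astype(np.float32)); print(rr)
        if k=='tube':
            c=P.mean(0);u,s,v=np.linalg.svd(P-c,full_matrices=False);print(c,v[0])
    np.savez('/tmp/pts_%s.npz'%n,blue=W[blue],brass=W[brass],dark=W[dark],tube=W[tube])
```

```text
scene blue 486 [ 0.5711 -0.072   0.1067] [ 0.6298 -0.0194  0.2259] [ 0.6099 -0.053   0.1576]
scene brass 103 [ 0.4116 -0.0846  0.1081] [ 0.4414 -0.0627  0.1357] [ 0.4285 -0.0755  0.1239]
scene dark 657 [ 0.4731 -0.1145  0.006 ] [0.6105 0.0048 0.0197] [ 0.5797 -0.068   0.0134]
((541.0430297851562, -54.74237060546875), (129.5162353515625, 103.53966522216797), 8.091497421264648)
scene tube 1909 [ 0.4084 -0.178   0.11  ] [0.6286 0.0688 0.2215] [ 0.547  -0.0627  0.1271]
[ 0.54716482 -0.05956176  0.12741697] [ 0.1412937  -0.98995247 -0.00549548]
top blue 366 [ 0.5749 -0.0681  0.1082] [ 0.6228 -0.0214  0.226 ] [ 0.5991 -0.0464  0.1194]
top brass 78 [ 0.4126 -0.0786  0.1139] [ 0.4407 -0.0626  0.138 ] [ 0.426  -0.0716  0.1264]
top dark 706 [ 0.4715 -0.2264  0.006 ] [0.6385 0.0038 0.02  ] [ 0.5115 -0.0622  0.0125]
((568.8501586914062, -109.16785430908203), (168.0762176513672, 217.6558074951172), 8.099820137023926)
top tube 2359 [ 0.4103 -0.1746  0.1101] [0.6301 0.0692 0.2197] [ 0.5414 -0.052   0.1259]
[ 0.5427221  -0.05188217  0.12710919] [-0.13915629  0.99026983  0.00108816]
```

View pics/scene_crop.png

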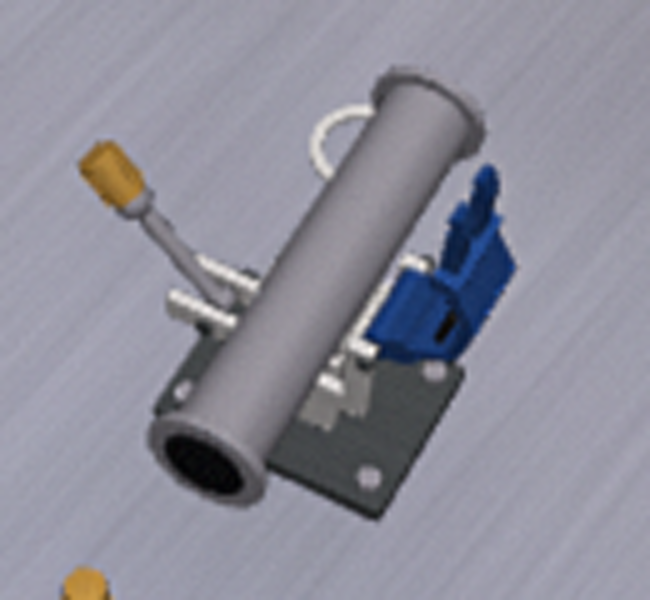

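View pics/top_crop.png

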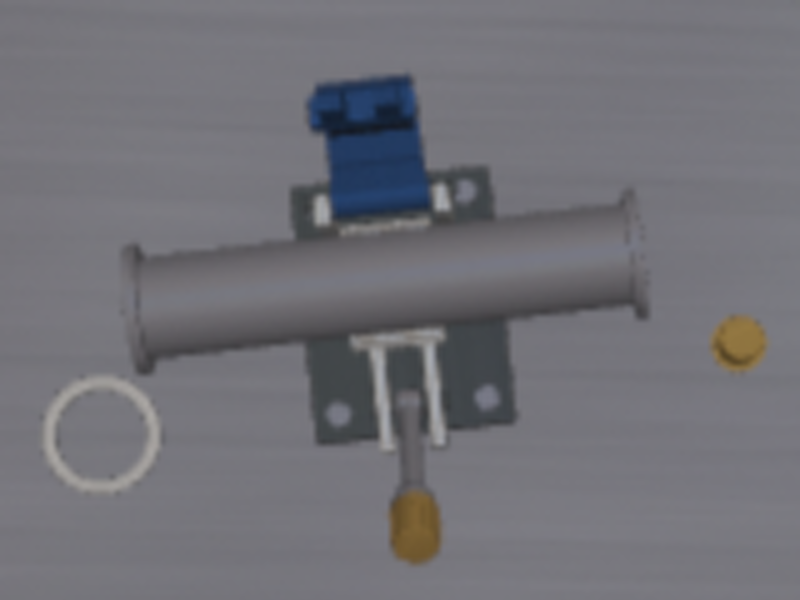

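Run:
```python
from h import *
from scipy.optimize import least_squares
yaw=np.radians(8.1); ex=np.array([np.cos(yaw),np.sin(yaw),0]);ey=np.array([-ex[1],ex[0],0])
o0=np.array([.541,-.0547,0])
for n in ['scene','top']:
    d=np.load('/tmp/pts_%s.npz'%n)
    L={k:np.c_[(d[k]-o0)@ex,(d[k]-o0)@ey,d[k][:,2]]*1000 for k in d.files}
    L={k:v[np.isfinite(v).all(1)] for k,v in L.items()}
    t=L['tube'];t=t[(t[:,2]<140)&(abs(t[:,1])<100)&(abs(t[:,0])<30)]
    f=least_squares(lambda q:np.hypot(t[:,0]-q[0]-q[2]*t[:,1],t[:,2]-q[1])-24,[0,105,0],loss='soft_l1')
    print(n,'tube',f.x, 'yrange',L['tube'][:,1][abs(L['tube'][:,0])<30].min(),L['tube'][:,1][abs(L['tube'][:,0])<30].max(),'rms',np.std(f.fun))
    dk=L['dark']; dk=dk[abs(dk[:,1])<60]
    print('plate',dk.min(0),dk.max(0),np.percentile(dk,[1,99],axis=0))
    b=L['blue'];print('blue',b.min(0),b.max(0)); 
    i=np.argsort(b[:,2]);print(b[i[::25]].round())
    b=L['brass'];print('brass',b.min(0),b.max(0),b.mean(0))
# sweep plane: bolt shank
for n,(a,bb,c,dd) in {'scene':(300,170,430,290),'top':(200,170,360,300)}.items():
    p=dict(np.load('/tmp/%s0.npz'%n));p['fovy']=float(p['fovy']);W=cloud(p)[bb:dd,a:c].reshape(-1,3)
    Q=np.c_[(W-o0)@ex,(W-o0)@ey,W[:,2]]*1000
    m=(abs(Q[:,1]+0)<12)&(Q[:,0]<-35)&(Q[:,2]>40); q=Q[m];i=np.argsort(q[:,2]);print(n,q[i[::6]].round(1).tolist())
```

```text
scene tube [-6.77735836e-01  1.06711409e+02  1.43180987e-03] yrange -121.76231750085287 122.75454248822635 rms 1.7620238150070984
plate [-64.72829539 -51.82402177   6.02310485] [64.79846563 51.71303867 19.73995031] [[-62.88075714 -50.59525562   6.88729917]
 [ 64.49703421  46.19546392  18.92415403]]
blue [ 32.64383347 -26.19380806 106.69905577] [ 87.67838261  25.77273167 225.89789975]
[[ 49. -22. 107.]
 [ 35. -12. 114.]
 [ 36.   3. 116.]
 [ 52.  -9. 117.]
 [ 40.  -0. 118.]
 [ 56.   9. 120.]
 [ 47. -14. 121.]
 [ 50.  -1. 123.]
 [ 72. -10. 129.]
 [ 86.  19. 155.]
 [ 86.   3. 159.]
 [ 83. -19. 165.]
 [ 78. -15. 168.]
 [ 75. -11. 173.]
 [ 70.   3. 180.]
 [ 75.  -3. 183.]
 [ 71. -20. 185.]
 [ 69. -16. 207.]
 [ 71.  -8. 216.]
 [ 69. -15. 223.]]
brass [-131.24133321  -13.88622693  108.06881932] [-100.4116896     8.3880364   135.73882869] [-114.51019194   -3.83742906  123.88003535]
top tube [1.17712696e+00 1.05756993e+02 9.03627616e-04] yrange -118.22860018167364 121.81166121618361 rms 2.5234243592291463
plate [-64.14034683 -48.81535146   6.01142337] [103.93604672  50.97955919  19.97028164] [
[... 1950 characters left out ...]
 [-60.3, 1.8, 68.1], [-70.0, 4.9, 73.7], [-72.6, 4.9, 77.7], [-81.0, -3.9, 80.1], [-80.6, 2.8, 86.2], [-86.3, -3.8, 87.9], [-86.3, -1.7, 92.5], [-91.4, -3.7, 95.4], [-89.2, -1.9, 101.6], [-97.8, 8.0, 107.8], [-98.6, 3.2, 110.9], [-102.0, -5.9, 112.9], [-100.8, 5.5, 115.2], [-109.6, 11.0, 116.4], [-105.6, 5.8, 117.9], [-101.3, 3.0, 119.0], [-109.6, -7.8, 119.9], [-131.2, 6.1, 120.9], [-130.3, -5.7, 122.6], [-129.8, -1.1, 123.1], [-116.6, -7.2, 123.9], [-125.0, 0.6, 124.1], [-112.1, -7.8, 125.2], [-119.7, 6.9, 125.8], [-120.5, -0.0, 126.6], [-111.7, -3.3, 127.2], [-126.9, 5.2, 127.7], [-119.6, 8.9, 129.2], [-121.2, -4.8, 130.7], [-115.9, 1.5, 131.5], [-113.2, 5.7, 132.8], [-120.3, 4.1, 133.9]]
```

Confirmed: A is the open clamp with the tube. Its origin is about (0.541, -0.055) and its yaw 8.1°. The flap is at about 1.75 rad and the bolt at about 0.64 rad. Next I compute the approach behind the flap.

```bash
cat >> h.py <<'E'
yaw=np.radians(8.1); EX=np.array([np.cos(yaw),np.sin(yaw),0]);EY=np.array([-EX[1],EX[0],0]);EZ=np.array([0,0,1.])
O=np.array([.541,-.0547,0]); C=np.c_[EX,EY,EZ]
def to_clamp(P): return (np.asarray(P)-O)@C*1000
def rows(T):
    """T: list of (x,y,z mm TCP in clamp, tilt)"""
    s=read_state(); p0=s['tool_pos'];R0=R.from_rotvec(s['tcp_rot'])
    for x,y,z,t in T:
        w=O+C@(np.array([x,y,z])/1000)
        Rt=R.from_matrix(C@np.array([[np.cos(t),0,np.sin(t)],[0,-1,0],[np.sin(t),0,-np.cos(t)]]).T.T if 0 else C@np.c_[[np.cos(t),0,np.sin(t)],[0,-1,0],[np.sin(t),0,-np.cos(t)]])
        print(np.round(R0.inv().apply(w-p0)*100,2).tolist(),np.round((R0.inv()*Rt).as_rotvec(),3).tolist())
def where():
    s=read_state(); Rm=R.from_rotvec(s['tcp_rot']).as_matrix()
    zt=C.T@Rm[:,2]
    print('t',s['time'],'clamp tcp',np.round(to_clamp(s['tool_pos']),1),'zdir',np.round(zt,3),'F clamp',np.round(C.T@s['wrist_force'],2),'w',round(float(s['width']),3))
E
python3 - <<'E'
from h import *
where()
rows([(105,-150,300,0),(105,0,300,0),(105,0,200,0)])
E
```

```text
t 1.1 clamp tcp [-329.4 -514.8  239.3] zdir [-0. -0. -1.] F clamp [-0.12  0.67 -0.37] w 1.002
[52.25, -22.09, -6.07] [0.0, 0.0, 0.298]
[56.66, -36.43, -6.07] [0.0, 0.0, 0.298]
[56.66, -36.43, 3.93] [0.0, 0.0, 0.298]
```

Request:
play_rows:
  slide:
    - [0,0,-3]
    - [3,-1,-6]
    - [8,-4,-6]
    - [12,-6,-6]
    - [16,-8,-6]
    - [20,-10,-6]
    - [24,-12,-6]
    - [28,-14,-6]
    - [32,-16,-6]
    - [36,-18,-6]
    - [40,-20,-6]
    - [40,-20,-6]
  delta_rot:
    - [0,0,0]
    - [0,0,0.1]
    - [0,0,0.2]
    - [0,0,0.298]
    - [0,0,0.298]
    - [0,0,0.298]
    - [0,0,0.298]
    - [0,0,0.298]
    - [0,0,0.298]
    - [0,0,0.298]
    - [0,0,0.298]
    - [0,0,0.298]
  hand: 0

```text
time: 2.1
tool_pos: [0.5647, -0.2583, 0.2996]
tcp_rot: [3.133, 0.223, 0.001]
wrist_force: [0.6, -0.4, 0.5]
width: -0.003
```

Run:
```python
from h import *
where()
rows([(105,-150,300,0),(105,0,300,0),(105,0,200,0)])
```

```text
t 2.1 clamp tcp [  -5.3 -204.9  299.6] zdir [ 0.001 -0.    -1.   ] F clamp [ 0.53 -0.45  0.5 ] w -0.003
[11.03, -5.48, -0.04] [0.0, -0.001, 0.0]
[11.03, -20.48, -0.04] [0.0, -0.001, 0.0]
[11.03, -20.49, 9.96] [0.0, -0.001, 0.0]
```

Request:
play_rows:
  slide:
    - [4,-3,0]
    - [8,-6,0]
    - [11,-9,0]
    - [11,-13,0]
    - [11,-17,0]
    - [11,-20.5,0]
    - [11,-20.5,4]
    - [11,-20.5,8]
    - [11,-20.5,9.5]
    - [11,-20.5,9.5]
  delta_rot:
    - [0,0,0]
    - [0,0,0]
    - [0,0,0]
    - [0,0,0]
    - [0,0,0]
    - [0,0,0]
    - [0,0,0]
    - [0,0,0]
    - [0,0,0]
    - [0,0,0]

```text
time: 2.93
tool_pos: [0.6407, -0.0387, 0.1983]
tcp_rot: [-3.132, -0.224, 0.016]
wrist_force: [-1.1, -0.0, -0.7]
width: -0.001
```

Run:
```python
from h import *
where()
for n,(a,b,c,d) in {'scene':(280,110,450,270),'top':(200,130,360,290)}.items():
    p=read_camera(n); save(n+'1',cv2.resize(p['image'][b:d,a:c],None,fx=3.7,fy=3.7,interpolation=cv2.INTER_CUBIC)[:600,:800])
```

```text
t 2.9333 clamp tcp [101.    1.8 198.3] zdir [-0.01   0.002 -1.   ] F clamp [-1.12  0.12 -0.72] w -0.001
```

View pics/scene1.png

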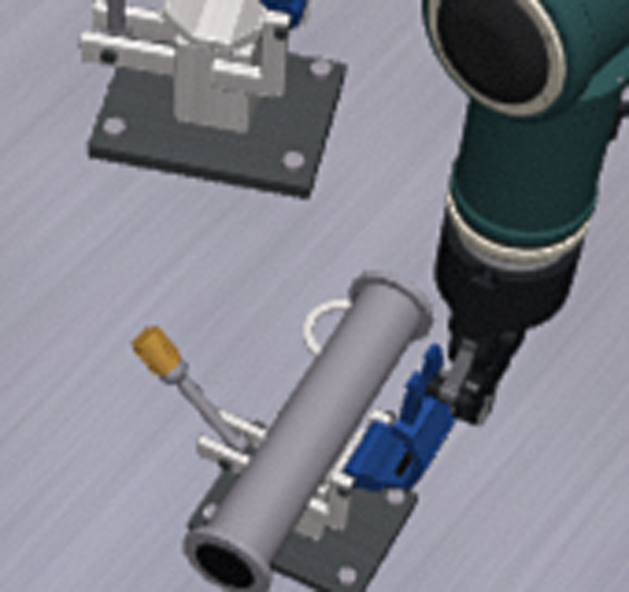

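View pics/top1.png

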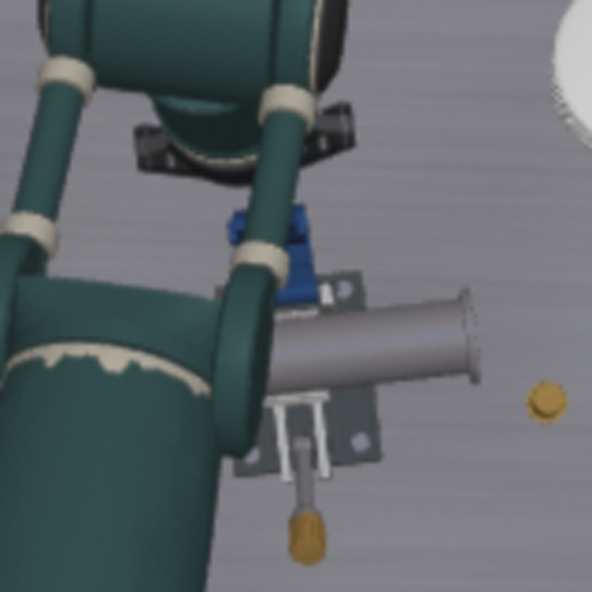

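Run:
```python
from h import *
where()
print('arc rows: corner at a=100,b=10')
L=[]
for th in [1.6,1.4,1.2,1.0,.8,.6,.4,.3,.2]:
    a,b=98,10
    x=40-a*np.cos(th)+b*np.sin(th); z=107+a*np.sin(th)+b*np.cos(th)
    L.append((x+11,0,z+8,0)); print(np.round(L[-1],1))
rows(L)
```

```text
t 3.0333 clamp tcp [1.045e+02 2.000e-01 2.043e+02] zdir [-0.001 -0.    -1.   ] F clamp [ 1.57 -0.29  0.29] w 0.002
arc rows: corner at a=100,b=10
[ 63.9   0.  212.7   0. ]
[ 44.2   0.  213.3   0. ]
[ 24.8   0.  210.    0. ]
[  6.5   0.  202.9   0. ]
[-10.1   0.  192.3   0. ]
[-24.2   0.  178.6   0. ]
[-35.4   0.  162.4   0. ]
[-39.7   0.  153.5   0. ]
[-43.1   0.  144.3   0. ]
[-4.07, 0.02, -0.83] [0.0, 0.001, 0.001]
[-6.04, 0.02, -0.89] [0.0, 0.001, 0.001]
[-7.97, 0.02, -0.56] [0.0, 0.001, 0.001]
[-9.81, 0.02, 0.15] [0.0, 0.001, 0.001]
[-11.46, 0.02, 1.21] [0.0, 0.001, 0.001]
[-12.88, 0.01, 2.58] [0.0, 0.001, 0.001]
[-13.99, 0.01, 4.2] [0.0, 0.001, 0.001]
[-14.42, 0.01, 5.09] [0.0, 0.001, 0.001]
[-14.76, 0.01, 6.02] [0.0, 0.001, 0.001]
```

The tool's shut fingers are just behind the flap. I swing it over slowly.

Request:
play_rows:
  slide:
    - [-0.7,0,-0.2]
    - [-1.3,0,-0.4]
    - [-1.8,0,-0.6]
    - [-2.3,0,-0.7]
    - [-2.8,0,-0.8]
    - [-3.4,0,-0.8]
    - [-4.1,0,-0.85]
    - [-4.8,0,-0.9]
    - [-5.4,0,-0.9]
    - [-6.0,0,-0.9]
    - [-6.7,0,-0.8]
    - [-6.7,0,-0.8]
  delta_rot:
    - [0,0,0]
    - [0,0,0]
    - [0,0,0]
    - [0,0,0]
    - [0,0,0]
    - [0,0,0]
    - [0,0,0]
    - [0,0,0]
    - [0,0,0]
    - [0,0,0]
    - [0,0,0]
    - [0,0,0]

```text
time: 4.03
tool_pos: [0.5782, -0.0499, 0.2147]
tcp_rot: [3.132, 0.222, 0.004]
wrist_force: [0.5, -1.9, 5.2]
width: 0.002
```

Run:
```python
from h import *
where()
p=read_camera('scene'); save('scene2',cv2.resize(p['image'][110:270,280:450],None,fx=3.7,fy=3.7,interpolation=cv2.INTER_CUBIC))
L=[]
for th in [1.2,1.1,1.0,.9,.8,.7,.6,.5,.4,.3,.25]:
    a,b=98,10
    x=40-a*np.cos(th)+b*np.sin(th); z=107+a*np.sin(th)+b*np.cos(th)
    L.append((x+11,0,z+8,0))
rows(L)
```

```text
t 4.0333 clamp tcp [ 37.5  -0.5 214.7] zdir [ 0.003 -0.002 -1.   ] F clamp [ 0.23 -1.92  5.24] w 0.002
[-1.29, -0.05, 0.45] [0.002, -0.002, 0.0]
[-2.22, -0.05, 0.76] [0.002, -0.002, 0.0]
[-3.12, -0.05, 1.16] [0.002, -0.002, 0.0]
[-3.98, -0.05, 1.64] [0.002, -0.002, 0.0]
[-4.78, -0.05, 2.21] [0.002, -0.002, 0.0]
[-5.52, -0.05, 2.86] [0.002, -0.002, 0.0]
[-6.2, -0.06, 3.58] [0.002, -0.002, 0.0]
[-6.8, -0.06, 4.36] [0.002, -0.002, 0.0]
[-7.32, -0.06, 5.2] [0.002, -0.002, 0.0]
[-7.75, -0.06, 6.08] [0.002, -0.002, 0.0]
[-7.93, -0.06, 6.54] [0.002, -0.002, 0.0]
```

View pics/scene2.png

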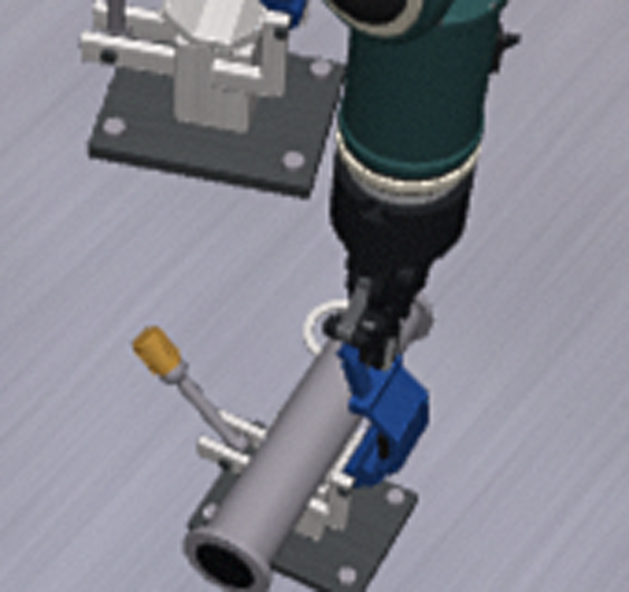

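The half is now about upright and following the finger. I continue over the top.

Request:
play_rows:
  slide:
    - [-0.8,0,0.1]
    - [-1.5,0,0.4]
    - [-2.2,0,0.76]
    - [-3.1,0,1.16]
    - [-4.0,0,1.64]
    - [-4.8,0,2.2]
    - [-5.2,0,2.5]
    - [-5.5,0,2.86]
    - [-5.9,0,3.2]
    - [-6.2,0,3.58]
    - [-6.2,0,3.58]
  delta_rot:
    - [0,0,0]
    - [0,0,0]
    - [0,0,0]
    - [0,0,0]
    - [0,0,0]
    - [0,0,0]
    - [0,0,0]
    - [0,0,0]
    - [0,0,0]
    - [0,0,0]
    - [0,0,0]

```text
time: 5.0
tool_pos: [0.5157, -0.0588, 0.1771]
tcp_rot: [3.132, 0.222, -0.0]
wrist_force: [-1.2, -2.0, -0.1]
width: -0.0
```

Run:
```python
from h import *
where()
p=read_camera('scene'); save('scene3',cv2.resize(p['image'][110:270,280:450],None,fx=3.7,fy=3.7,interpolation=cv2.INTER_CUBIC))
where()
L=[]
for th in [.6,.5,.4,.3,.25,.2,.15,.1,.05]:
    a,b=98,10
    x=40-a*np.cos(th)+b*np.sin(th); z=107+a*np.sin(th)+b*np.cos(th)
    L.append((x+11,0,z+8,0))
rows(L)
```

```text
t 5.0 clamp tcp [-25.7  -0.4 177.1] zdir [-0.    -0.001 -1.   ] F clamp [-1.48 -1.77 -0.12] w -0.0
t 5.05 clamp tcp [-25.5  -0.4 177.3] zdir [-0.    -0.001 -1.   ] F clamp [-2.45 -0.85 -0.64] w -0.003
[0.13, -0.04, -0.13] [0.001, 0.0, 0.0]
[-0.47, -0.04, 0.65] [0.001, 0.0, 0.0]
[-0.98, -0.04, 1.49] [0.001, 0.0, 0.0]
[-1.41, -0.05, 2.37] [0.001, 0.0, 0.0]
[-1.59, -0.05, 2.83] [0.001, 0.0, 0.0]
[-1.75, -0.05, 3.3] [0.001, 0.0, 0.0]
[-1.88, -0.05, 3.77] [0.001, 0.0, 0.0]
[-1.99, -0.05, 4.25] [0.001, 0.0, 0.0]
[-2.08, -0.05, 4.74] [0.001, 0.0, 0.0]
```

View pics/scene3.png

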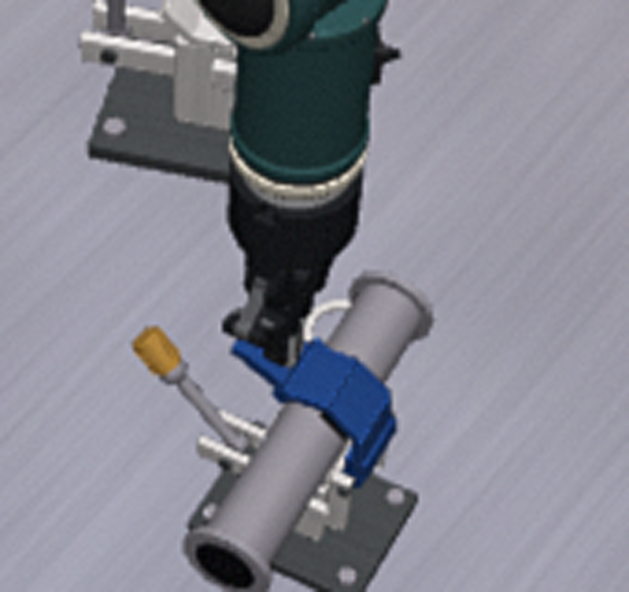

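Request:
play_rows:
  slide:
    - [-0.4,0,0.4]
    - [-0.9,0,0.9]
    - [-1.4,0,1.4]
    - [-1.8,0,1.9]
    - [-2.1,0,2.3]
    - [-2.4,0,2.8]
    - [-2.7,0,3.2]
    - [-2.9,0,3.5]
    - [-3.0,0,3.8]
    - [-3.0,0,3.8]
  delta_rot:
    - [0,0,0]
    - [0,0,0]
    - [0,0,0]
    - [0,0,0]
    - [0,0,0]
    - [0,0,0]
    - [0,0,0]
    - [0,0,0]
    - [0,0,0]
    - [0,0,0]

```text
time: 5.88
tool_pos: [0.4854, -0.0631, 0.1385]
tcp_rot: [3.132, 0.222, -0.002]
wrist_force: [3.1, 0.7, -2.8]
width: -0.005
```

Run:
```python
from h import *
where()
p=read_camera('scene'); save('scene4',cv2.resize(p['image'][110:270,280:450],None,fx=3.7,fy=3.7,interpolation=cv2.INTER_CUBIC))
where()
```

```text
t 5.8833 clamp tcp [-56.2  -0.4 138.5] zdir [-0.002 -0.001 -1.   ] F clamp [ 3.14  0.21 -2.76] w -0.005
t 5.9333 clamp tcp [-56.2  -0.5 138.6] zdir [-0.002 -0.001 -1.   ] F clamp [ 3.57 -0.33 -3.01] w 0.005
```

View pics/scene4.png

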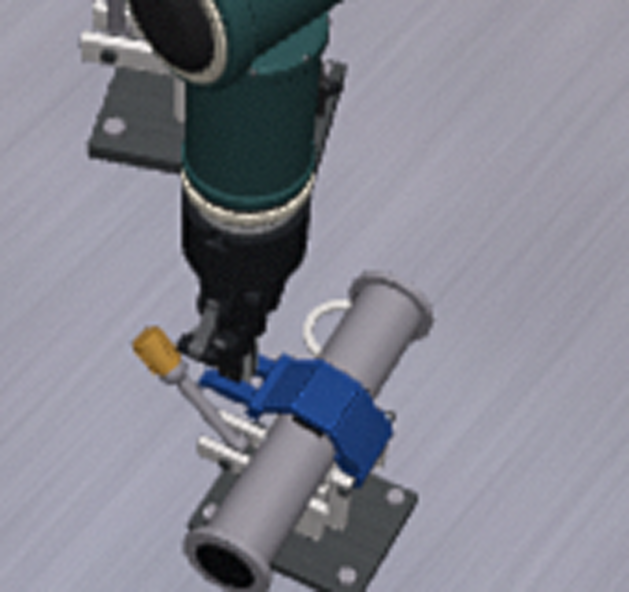

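Run:
```python
from h import *
p=read_camera('scene'); save('scene5',cv2.resize(p['image'][180:245,310:400],None,fx=8.8,fy=8.8,interpolation=cv2.INTER_CUBIC))
W=cloud(p); im=p['image'].astype(int); r,g,b=im[...,0],im[...,1],im[...,2]
m=(b>r+50)&(b>g+25); m[:170]=0;m[290:]=0;m[:,:300]=0;m[:,430:]=0
Q=to_clamp(W[m]); Q=Q[np.isfinite(Q).all(1)]
for x in range(-90,80,10):
    s=Q[(Q[:,0]>=x)&(Q[:,0]<x+10)]
    if len(s): print(x+5,len(s),np.percentile(s[:,2],[5,50,95]).round(1),np.percentile(s[:,1],[2,98]).round(1))
```

```text
-75 10 [130.6 133.6 135.7] [-17.5  -8.4]
-65 16 [132.8 134.4 139.3] [-19.5  -7. ]
-55 14 [133.4 136.1 139.4] [-18.6 -10. ]
-45 36 [132.1 136.1 139.8] [-18.6  17.5]
-35 55 [134.8 139.6 144.8] [-22.9  22.7]
-25 56 [139.1 143.1 147.2] [-23.   21.1]
-15 56 [145.4 150.1 154.4] [-21.3  20.7]
-5 70 [149.3 153.4 157.1] [-22.1  19.6]
5 66 [147.9 151.7 155.2] [-21.6  21.3]
15 71 [147.3 149.6 153.4] [-21.7  21.1]
25 93 [133.4 143.4 150.4] [-22.3  18.9]
35 95 [118.8 129.8 137.7] [-22.   21.3]
45 72 [111.1 121.3 127.4] [-22.9  20.9]
```

View pics/scene5.png

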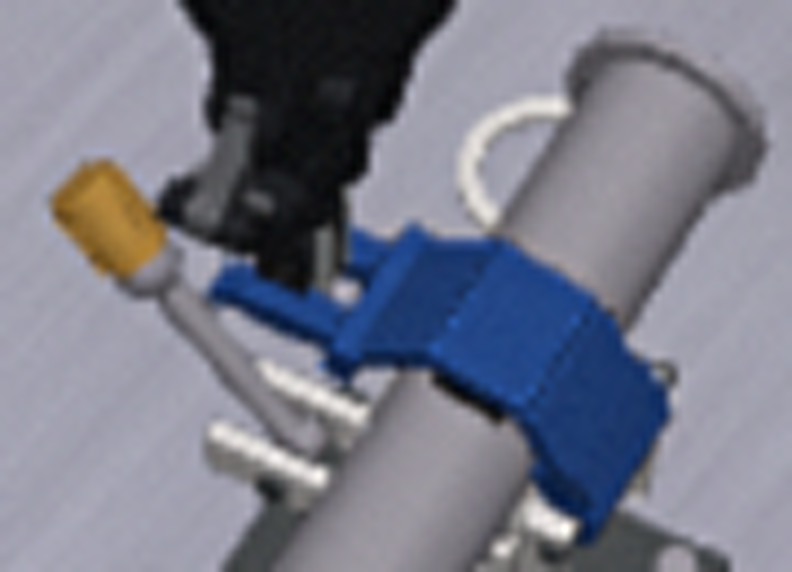

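The shut fingertips are narrower than I assumed and have dipped into the ear's slot: the ear top is at z≈136 and the tip at ≈130. I lift and open to about 17 mm so that each finger stands on a prong.

Request:
play_rows:
  slide:
    - [0,0,-0.5]
    - [0,0,-1.2]
    - [0,0,-2.0]
    - [0,0,-2.5]
    - [0,0,-2.5]
  delta_rot:
    - [0,0,0]
    - [0,0,0]
    - [0,0,0]
    - [0,0,0]
    - [0,0,0]

```text
time: 6.4
tool_pos: [0.4865, -0.0631, 0.166]
tcp_rot: [3.132, 0.222, 0.001]
wrist_force: [0.5, 0.1, 0.7]
width: -0.004
```

Request:
play_rows:
  slide:
    - [0,0,0]
    - [0,0,0]
    - [0,0,0]
    - [0,0,0]
    - [0,0,0]
    - [0,0,0]
  delta_rot:
    - [0,0,0]
    - [0,0,0]
    - [0,0,0]
    - [0,0,0]
    - [0,0,0]
    - [0,0,0]
  hand: 0.2

```text
time: 6.9
tool_pos: [0.4862, -0.063, 0.1656]
tcp_rot: [3.132, 0.222, 0.0]
wrist_force: [0.5, 0.7, -0.7]
width: 0.199
```

```bash
cat >> h.py <<'E'
def ear(p):
    W=cloud(p); im=p['image'].astype(int); r,g,b=im[...,0],im[...,1],im[...,2]
    m=(b>r+50)&(b>g+25); m[:170]=0;m[290:]=0;m[:,:300]=0;m[:,430:]=0
    Q=to_clamp(W[m]); Q=Q[np.isfinite(Q).all(1)]
    for x in range(-85,30,10):
        s=Q[(Q[:,0]>=x)&(Q[:,0]<x+10)]
        if len(s): print(x+5,len(s),np.percentile(s[:,2],[5,50,95]).round(1),np.percentile(s[:,1],[2,98]).round(1))
E
python3 - <<'E'
from h import *
where()
p=read_camera('scene'); save('scene6',cv2.resize(p['image'][180:245,310:400],None,fx=8.8,fy=8.8,interpolation=cv2.INTER_CUBIC));ear(p)
p=read_camera('top'); save('top6',cv2.resize(p['image'][180:290,220:340],None,fx=5,fy=5,interpolation=cv2.INTER_CUBIC));where()
E
```

```text
t 6.9 clamp tcp [-55.4  -0.5 165.6] zdir [ 0.    -0.002 -1.   ] F clamp [ 0.62  0.59 -0.71] w 0.199
-70 14 [139.4 143.4 146.4] [-16.7  -6.5]
-60 19 [143.8 146.  149.4] [-18.6  -6.5]
-50 42 [140.5 144.7 149.2] [-19.2  16.7]
-40 40 [140.9 143.6 147. ] [-18.9  17.6]
-30 66 [143.3 147.7 151.3] [-24.9  22. ]
-20 56 [145.9 149.6 153.4] [-21.8  22.2]
-10 58 [152.1 156.  159. ] [-22.6  19.5]
0 75 [152.7 157.8 161.4] [-22.6  20.3]
10 73 [150.8 154.3 157.4] [-21.8  21.8]
20 75 [146.7 151.6 155.6] [-22.4  19.4]
30 101 [124.  141.3 150.4] [-22.   20.7]
t 7.0 clamp tcp [-55.3  -0.6 165.7] zdir [ 0.    -0.002 -1.   ] F clamp [-0.05  0.05 -0.88] w 0.2
```

View pics/scene6.png

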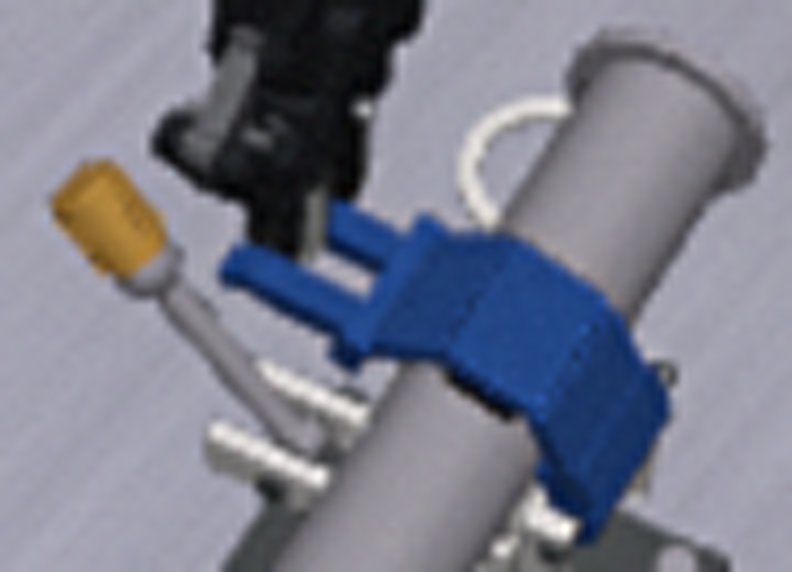

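View pics/top6.png

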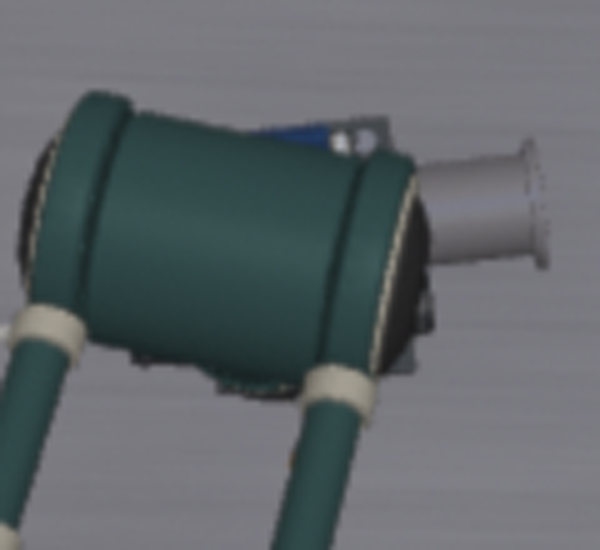

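Request:
play_rows:
  slide:
    - [0,0,0.7]
    - [0,0,1.2]
    - [0,0,1.6]
    - [0,0,2.0]
    - [0,0,2.4]
    - [0,0,2.7]
    - [0,0,2.7]
  delta_rot:
    - [0,0,0]
    - [0,0,0]
    - [0,0,0]
    - [0,0,0]
    - [0,0,0]
    - [0,0,0]
    - [0,0,0]

```text
time: 7.58
tool_pos: [0.4858, -0.0631, 0.1378]
tcp_rot: [3.132, 0.222, -0.001]
wrist_force: [-1.2, -0.2, -0.3]
width: 0.202
```

Run:
```python
from h import *
where()
p=read_camera('scene'); save('scene7',cv2.resize(p['image'][180:245,310:400],None,fx=8.8,fy=8.8,interpolation=cv2.INTER_CUBIC));ear(p)
where()
```

```text
t 7.5833 clamp tcp [-55.8  -0.5 137.8] zdir [-0.001 -0.001 -1.   ] F clamp [-1.17 -0.02 -0.27] w 0.202
-80 2 [125.1 125.2 125.3] [-12.9  -9.1]
-70 12 [121.8 127.  129.8] [-18.1  -6.8]
-60 8 [125.7 129.6 137.5] [-19.7 -15.3]
-50 19 [125.8 129.8 132.8] [-18.8  15.7]
-40 43 [127.2 134.3 139.1] [-22.8  19.1]
-30 62 [133.1 136.8 141.9] [-23.1  20.8]
-20 55 [140.3 144.7 148.7] [-22.  20.]
-10 59 [146.4 150.3 153.3] [-22.6  19.4]
0 68 [147.  149.7 153.1] [-21.7  20.2]
10 73 [145.2 148.2 151.6] [-22.1  21.7]
20 79 [136.9 143.8 149. ] [-21.6  22. ]
30 94 [122.3 132.8 141.6] [-23.   20.9]
t 7.6333 clamp tcp [-55.5  -0.5 138.2] zdir [-0.    -0.001 -1.   ] F clamp [-0.53 -0.6  -0.28] w 0.199
```

View pics/scene7.png

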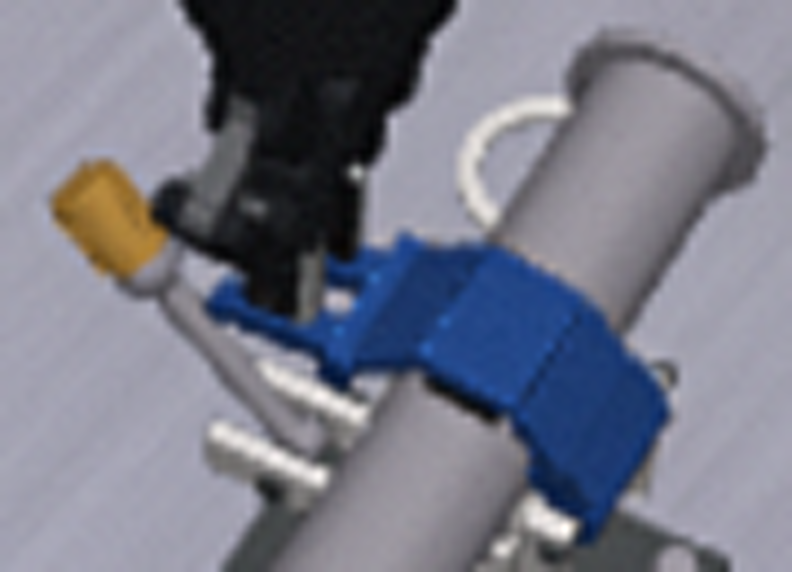

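Request:
play_rows:
  slide:
    - [0,0,0.2]
    - [0,0,0.4]
    - [0,0,0.6]
    - [0,0,0.6]
    - [0,0,0.6]
  delta_rot:
    - [0,0,0]
    - [0,0,0]
    - [0,0,0]
    - [0,0,0]
    - [0,0,0]

```text
time: 8.05
tool_pos: [0.4861, -0.0631, 0.132]
tcp_rot: [3.132, 0.222, -0.001]
wrist_force: [-0.3, -0.7, -0.1]
width: 0.199
```

Request:
play_rows:
  slide:
    - [0,0,0.1]
    - [0,0,0.2]
    - [0,0,0.2]
  delta_rot:
    - [0,0,0]
    - [0,0,0]
    - [0,0,0]

```text
time: 8.3
tool_pos: [0.4861, -0.0631, 0.13]
tcp_rot: [3.132, 0.222, -0.0]
wrist_force: [-1.0, 0.3, 0.6]
width: 0.203
```

Run:
```python
from h import *
where()
p=read_camera('scene'); ear(p)
where()
```

```text
t 8.3 clamp tcp [-55.5  -0.6 130. ] zdir [-0.    -0.001 -1.   ] F clamp [-0.92  0.46  0.63] w 0.203
-80 3 [115.9 116.1 116.7] [-15.8  -8.6]
-70 12 [115.4 117.5 120.2] [-18.8  -7.9]
-60 9 [115.9 120.  123.6] [-19.  -13.8]
-50 17 [117.5 122.3 125.4] [-18.3  13.5]
-40 49 [122.7 129.1 132.7] [-23.5  23.5]
-30 52 [127.8 132.3 137. ] [-24.7  19.3]
-20 52 [136.2 141.7 146.7] [-21.5  19.5]
-10 65 [142.7 146.3 150.4] [-22.   20.6]
0 66 [142.9 145.4 149.2] [-22.1  19.1]
10 70 [141.  145.3 149.3] [-20.9  21.9]
20 79 [134.9 139.9 146.3] [-21.4  19.9]
30 86 [119.3 129.9 137.8] [-21.8  18.7]
t 8.35 clamp tcp [-55.5  -0.5 130.1] zdir [-0.    -0.001 -1.   ] F clamp [-0.1  -0.15  0.66] w 0.201
```

Request:
play_rows:
  slide:
    - [0,0,0.1]
    - [0,0,0.2]
    - [0,0,0.2]
  delta_rot:
    - [0,0,0]
    - [0,0,0]
    - [0,0,0]

```text
time: 8.6
tool_pos: [0.486, -0.0631, 0.1283]
tcp_rot: [3.132, 0.222, -0.001]
wrist_force: [-2.4, 0.5, 4.5]
width: 0.203
```

Request:
play_rows:
  slide:
    - [0,0,0.1]
    - [0,0,0.1]
  delta_rot:
    - [0,0,0]
    - [0,0,0]

```text
time: 8.77
tool_pos: [0.4859, -0.0631, 0.1278]
tcp_rot: [3.132, 0.222, -0.001]
wrist_force: [-3.5, -0.2, 5.6]
width: 0.2
```

Request:
play_rows:
  slide:
    - [0,0,0.1]
    - [0,0,0.1]
  delta_rot:
    - [0,0,0]
    - [0,0,0]

```text
time: 8.93
tool_pos: [0.4859, -0.0632, 0.1274]
tcp_rot: [3.132, 0.222, -0.001]
wrist_force: [-3.4, 0.5, 6.8]
width: 0.201
```

The shoe is on the tube with 7 N of resistance, and the half is at about 0.02 rad. I lift off, shut the gripper and look.

Request:
play_rows:
  slide:
    - [0,0,0]
    - [0,0,-0.5]
    - [0,0,-2]
    - [0,0,-5]
    - [0,0,-8]
    - [0,0,-10]
    - [0,0,-10]
  delta_rot:
    - [0,0,0]
    - [0,0,0]
    - [0,0,0]
    - [0,0,0]
    - [0,0,0]
    - [0,0,0]
    - [0,0,0]

```text
time: 9.52
tool_pos: [0.4895, -0.0635, 0.2331]
tcp_rot: [3.13, 0.222, 0.014]
wrist_force: [1.1, 0.8, 0.7]
width: 0.199
```

Request:
play_rows:
  slide:
    - [-4,0,0]
    - [-8,0,0]
    - [-12,0,0]
    - [-14,0,0]
    - [-14,0,0]
    - [-14,0,0]
  delta_rot:
    - [0,0,0]
    - [0,0,0]
    - [0,0,0]
    - [0,0,0]
    - [0,0,0]
    - [0,0,0]
  hand: 0

```text
time: 10.02
tool_pos: [0.3504, -0.0834, 0.2314]
tcp_rot: [3.13, 0.22, 0.016]
wrist_force: [1.4, 0.6, -0.3]
width: 0.006
```

Run:
```python
from h import *
where()
for n,(a,b,c,d) in {'scene':(300,180,410,260),'top':(230,180,340,290)}.items():
    p=read_camera(n); save(n+'8',cv2.resize(p['image'][b:d,a:c],None,fx=5.4,fy=5.4,interpolation=cv2.INTER_CUBIC))
    np.savez('/tmp/%s8.npz'%n,**p)
    if n=='scene': ear(p)
    W=cloud(p);im=p['image'].astype(int);r,bl=im[...,0],im[...,2]
    Q=to_clamp(W)
    m=(r>bl+60)&(abs(Q[...,1])<20)&(Q[...,2]>90)&(Q[...,0]<-60)
    q=Q[m];print(n,'brass',m.sum(),q.mean(0).round(1),q.min(0).round(1),q.max(0).round(1))
    sp=(abs(r-bl)<40)&(abs(Q[...,1])<7)&(Q[...,2]>68)&(Q[...,2]<105)&(Q[...,0]<-62)&(Q[...,0]>-105)&(im.sum(-1)>200)
    q=Q[sp]; 
    if len(q)>5: print('shank',len(q),q[:,1].mean(),np.polyfit(q[:,2],q[:,0],1),np.c_[q[:,0],q[:,2]][::4].round().tolist())
where()
```

```text
t 10.0167 clamp tcp [-192.7   -1.5  231.4] zdir [ 0.01  -0.005 -1.   ] F clamp [ 1.42  0.37 -0.29] w 0.006
-80 8 [112.5 114.1 117.2] [-17.8  13.1]
-70 34 [114.  118.1 122.9] [-18.5  18.1]
-60 40 [115.5 119.1 123.4] [-19.3  17.4]
-50 39 [117.5 121.8 124.2] [-17.7  18.7]
-40 52 [121.9 127.4 129.8] [-23.5  23.8]
-30 51 [124.5 131.6 136.6] [-24.5  19.8]
-20 47 [135.7 140.8 147.5] [-21.5  19.2]
-10 67 [142.8 146.4 149.2] [-22.5  20.5]
0 69 [142.2 145.6 149.5] [-22.5  21.4]
10 71 [140.2 145.  148.8] [-21.2  20.7]
20 78 [133.6 140.1 145. ] [-23.3  20.4]
30 87 [119.4 129.6 136.3] [-22.5  19.7]
scene brass 107 [-116.   -3.  137.] [-159.4  -13.6  111.3] [-100.7   17.8  477.9]
shank 58 -1.6919523867301784 [-1.01496221  4.04805401] [[-98.0, 102.0], [-97.0, 99.0], [-95.0, 100.0], [-96.0, 94.0], [-94.0, 94.0], [-87.0, 92.0], [-89.0, 89.0], [-85.0, 84.0], [-77.0, 84.0], [-77.0, 79.0], [-75.0, 80.0], [-74.0, 79.0], [-74.0, 74.0], [-69.0, 72.0], [-65.0, 72.0]]
top brass 79 [-1.162e+02 -1.000e-01  1.261e+02] [-129.5   -7.8  112.1] [-101.6    9.4  134.3]
shank 53 1.042534649583175 [-0.87017447 -6.35023329] [[-63.0, 71.0], [-66.0, 68.0], [-68.0, 72.0], [-71.0, 71.0], [-73.0, 78.0], [-76.0, 83.0], [-79.0, 84.0], [-81.0, 81.0], [-83.0, 90.0], [-86.0, 98.0], [-88.0, 90.0], [-89.0, 89.0], [-91.0, 99.0], [-94.0, 102.0]]
t 10.1167 clamp tcp [-191.4   -1.7  231.9] zdir [ 0.01  -0.005 -1.   ] F clamp [ 0.03 -0.13  0.08] w 0.001
```

View pics/scene8.png

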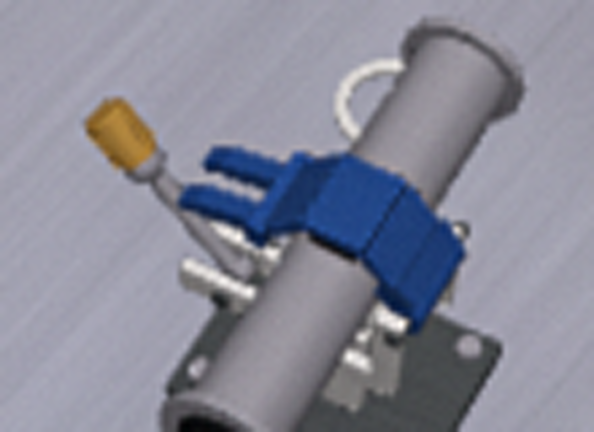

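View pics/top8.png

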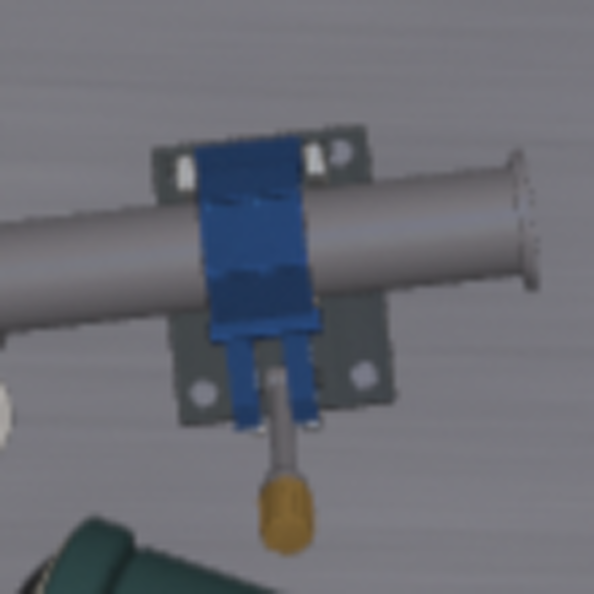

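Run:
```python
from h import *
from scipy.optimize import minimize
a=np.linspace(0,2*np.pi,48,endpoint=False)
def nut(px,py,be):
    ax=np.array([-np.sin(be),0,np.cos(be)]);u=np.array([np.cos(be),0,np.sin(be)]);v=np.array([0,1,0])
    P=[np.array([px,py,50])+s*ax+11*(np.cos(t)*u+np.sin(t)*v) for s in (77,105) for t in a]
    return np.array([O+C@(q/1000) for q in P])
S=4
D={}
for n in ['scene','top']:
    p=dict(np.load('/tmp/%s8.npz'%n)); p['fovy']=float(p['fovy']);im=p['image']
    Q=to_clamp(cloud(p));i=im.astype(int);r,b=i[...,0],i[...,2]
    m=((r>b+35)&(r>90)).astype(np.uint8)
    cc=(int(proj(p,O+C@np.array([-.116,0,.125]))[0]),int(proj(p,O+C@np.array([-.116,0,.125]))[1]))
    k,l=cv2.connectedComponents(m); 
    ys,xs=np.where(l==l[cc[1],cc[0]]); print(n,cc,len(xs),xs.min(),xs.max(),ys.min(),ys.max(),l[cc[1],cc[0]])
    x0,y0=cc[0]-25,cc[1]-25
    M=(l==l[cc[1],cc[0]])[y0:y0+50,x0:x0+50].astype(np.uint8)
    D[n]=(p,cv2.resize(M,None,fx=S,fy=S,interpolation=cv2.INTER_NEAREST),x0,y0)
def cost(q,keys=('scene','top')):
    c=0
    for n in keys:
        p,M,x0,y0=D[n]
        uv=np.array([proj(p,w) for w in nut(*q)])
        uv=(uv-[x0,y0]+0.5)*S-0.5
        I=np.zeros_like(M);cv2.fillConvexPoly(I,cv2.convexHull((uv*16).round().astype(np.int32)),1,shift=4)
        c+=1-(I&M).sum()/(I|M).sum()
    return c
for keys in [('scene','top'),('scene',),('top',)]:
    best=min((minimize(cost,[x,y,b],args=(keys,),method='Nelder-Mead',options=dict(initial_simplex=[[x,y,b],[x+3,y,b],[x,y+3,b],[x,y,b+.1]])) for x in (-66,-60,-54) for y in (-2,1) for b in (.6,.7,.8)),key=lambda r:r.fun)
    print(keys,best.x,best.fun)
for px in (-66,-63,-60,-57,-54):
    r=min((minimize(lambda q:cost([px,q[0],q[1]]),[0,b],method='Nelder-Mead',options=dict(initial_simplex=[[0,b],[3,b],[0,b+.1]])) for b in (.6,.7,.8)),key=lambda r:r.fun)
    print(px,r.x,r.fun)
```

```text
scene (322, 202) 115 316 328 198 211 4
top (282, 275) 118 278 287 268 282 6
('scene', 'top') [-54.01043509   1.03333073   0.75663108] 0.28947495670456846
('scene',) [-53.04702148   2.8421517    0.80019943] 0.12406576980568007
('top',) [-74.80782881   0.34487602   0.46502816] 0.06202338586680223
-66 [-0.54330589  0.57893743] 0.47089108699595594
-63 [0.22094411 0.62262974] 0.4137151052690794
-60 [0.58158666 0.67757466] 0.36193809238131536
-57 [0.71862398 0.71209926] 0.3113062230437461
-54 [0.84768248 0.75000279] 0.29039508878218556
```

The half is closed: ear top at about 118 mm, so about 0.04 rad. The bolt still leans out at about 0.75 rad with its pin at clamp x≈-55. Next I bring the finger to the outer side of the nut, tilted as far as reach allows.

Run:
```python
from h import *
where(); print(read_state()['q'].round(3))
rows([(-165,0.5,190,0.12),(-165,0.5,170,.24),(-165,.5,150,.36),(-160,.5,130,.48)])
```

```text
t 10.1167 clamp tcp [-191.4   -1.7  231.9] zdir [ 0.01  -0.005 -1.   ] F clamp [ 0.03 -0.13  0.08] w 0.001
[-0.302 -0.374  2.223  0.     1.282  1.128]
[2.6, -0.24, 4.21] [0.005, 0.11, 0.0]
[2.58, -0.25, 6.21] [0.005, 0.23, 0.001]
[2.56, -0.26, 8.21] [0.004, 0.35, 0.001]
[3.04, -0.27, 10.22] [0.004, 0.47, 0.001]
```

Request:
play_rows:
  slide:
    - [1,-0.1,2]
    - [2.6,-0.2,4.2]
    - [2.6,-0.2,5.2]
    - [2.6,-0.25,6.2]
    - [2.6,-0.25,7.2]
    - [2.6,-0.25,8.2]
    - [2.6,-0.25,8.2]
  delta_rot:
    - [0,0.05,0]
    - [0,0.11,0]
    - [0,0.17,0]
    - [0,0.23,0]
    - [0,0.29,0]
    - [0,0.35,0]
    - [0,0.35,0]

```text
time: 10.7
tool_pos: [0.3751, -0.0763, 0.1462]
tcp_rot: [-3.061, -0.216, -0.55]
wrist_force: [-1.4, 0.7, -1.3]
width: 0.002
```

Run:
```python
from h import *
where(); print(read_state()['q'].round(3))
def P(px,be,s,t,off=22):
    # contact: nut outer side line; finger tilt t ; returns TCP
    pass
rows([(-150,.5,125,.36),(-145,.5,115,.45),(-140,.5,110,.55)])
```

```text
t 10.7 clamp tcp [-167.2    1.9  146.2] zdir [ 0.348 -0.001 -0.938] F clamp [-1.3   0.93 -1.28] w 0.002
[-0.436 -0.488  2.493  0.254  0.851  0.853]
[0.88, 0.14, 2.58] [0.001, 0.005, -0.0]
[1.0, 0.14, 3.7] [0.001, 0.095, 0.0]
[1.3, 0.14, 4.34] [0.001, 0.195, 0.0]
```

```bash
cat >> h.py <<'E'
def tcp_for(be,tau,px=-55,k=15,gap=0,y=0.5):
    E=np.array([px-105*np.sin(be)-11*np.cos(be),50+105*np.cos(be)-11*np.sin(be)])
    x=np.array([np.cos(tau),np.sin(tau)]);z=np.array([np.sin(tau),-np.cos(tau)])
    t=E-(11+gap)*x+k*z
    return (t[0],y,t[1],tau)
E
python3 - <<'E'
from h import *
L=[(-160,.5,125,.25),tcp_for(.75,.25,gap=18),tcp_for(.75,.25,gap=8)]
print(np.round(L,1)); rows(L)
E
```

```text
[[-160.     0.5  125.     0.2]
 [-159.     0.5   97.6    0.2]
 [-149.3    0.5  100.1    0.2]]
[-0.06, 0.14, 2.24] [0.001, -0.105, -0.0]
[-0.92, 0.14, 4.84] [0.001, -0.105, -0.0]
[0.08, 0.14, 4.94] [0.001, -0.105, -0.0]
```

Request:
play_rows:
  slide:
    - [-0.1,0.15,1]
    - [-0.1,0.15,2.2]
    - [-0.5,0.15,3.5]
    - [-0.9,0.15,4.85]
    - [-0.4,0.15,4.9]
    - [0.1,0.15,4.95]
    - [0.1,0.15,4.95]
  delta_rot:
    - [0,-0.05,0]
    - [0,-0.1,0]
    - [0,-0.105,0]
    - [0,-0.105,0]
    - [0,-0.105,0]
    - [0,-0.105,0]
    - [0,-0.105,0]

```text
time: 11.28
tool_pos: [0.3959, -0.0757, 0.1018]
tcp_rot: [-3.093, -0.219, -0.392]
wrist_force: [-0.2, -0.6, 0.0]
width: 0.001
```

Run:
```python
from h import *
where(); print(read_state()['q'].round(3))
p=read_camera('scene'); save('scene9',cv2.resize(p['image'][170:250,290:400],None,fx=7,fy=7,interpolation=cv2.INTER_CUBIC))
where()
L=[tcp_for(.75,.25,gap=g) for g in (4,0,-3)]+[tcp_for(b,.25,gap=-1) for b in (.7,.65,.6,.55,.5)]
print(np.round(L,1)); rows(L)
```

```text
t 11.2833 clamp tcp [-146.6   -0.3  101.8] zdir [ 0.249 -0.002 -0.968] F clamp [-0.31 -0.54  0.03] w 0.001
[-0.349 -0.299  2.447  0.166  0.776  0.974]
t 11.3333 clamp tcp [-147.    -0.3  101.9] zdir [ 0.25  -0.002 -0.968] F clamp [-0.51  0.19 -0.01] w 0.005
[[-145.4    0.5  101.1    0.2]
 [-141.6    0.5  102.1    0.2]
 [-138.7    0.5  102.8    0.2]
 [-137.     0.5  106.2    0.2]
 [-133.3    0.5  109.9    0.2]
 [-129.3    0.5  113.4    0.2]
 [-125.2    0.5  116.8    0.2]
 [-121.     0.5  119.9    0.2]]
[0.13, -0.08, 0.11] [0.002, -0.002, 0.001]
[0.53, -0.08, 0.12] [0.002, -0.002, 0.001]
[0.83, -0.08, 0.12] [0.002, -0.002, 0.001]
[1.07, -0.07, -0.17] [0.002, -0.002, 0.001]
[1.53, -0.07, -0.44] [0.002, -0.002, 0.001]
[2.0, -0.07, -0.68] [0.002, -0.002, 0.001]
[2.48, -0.07, -0.9] [0.002, -0.002, 0.001]
[2.97, -0.07, -1.09] [0.002, -0.002, 0.001]
```

View pics/scene9.png

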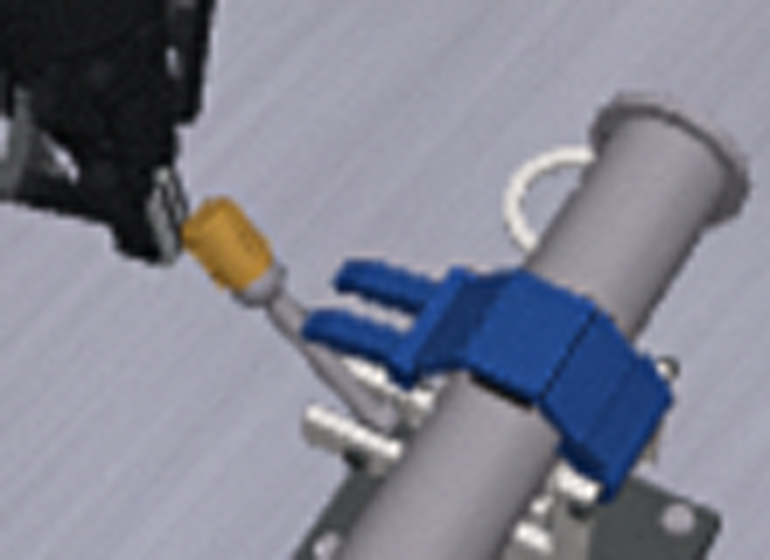

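Request:
play_rows:
  slide:
    - [0.2,0,0.1]
    - [0.4,0,0.1]
    - [0.6,0,0.1]
    - [0.8,0,0]
    - [1.0,0,-0.1]
    - [1.2,0,-0.25]
    - [1.5,0,-0.4]
    - [1.75,0,-0.55]
    - [2.0,0,-0.7]
    - [2.0,0,-0.7]
  delta_rot:
    - [0,0,0]
    - [0,0,0]
    - [0,0,0]
    - [0,0,0]
    - [0,0,0]
    - [0,0,0]
    - [0,0,0]
    - [0,0,0]
    - [0,0,0]
    - [0,0,0]

```text
time: 12.17
tool_pos: [0.4139, -0.0732, 0.1144]
tcp_rot: [-3.093, -0.22, -0.395]
wrist_force: [-1.0, -0.3, 0.9]
width: 0.006
```

Run:
```python
from h import *
where()
p=read_camera('scene'); save('scene10',cv2.resize(p['image'][170:250,290:400],None,fx=7,fy=7,interpolation=cv2.INTER_CUBIC))
L=[tcp_for(b,min(.25,b),gap=-1) for b in (.6,.55,.5,.45,.4,.35,.3,.25,.2,.15,.1,.05,0)]
print(np.round(L,1)); rows(L)
```

```text
t 12.1667 clamp tcp [-128.5   -0.4  114.4] zdir [ 0.251 -0.002 -0.968] F clamp [-1.03 -0.11  0.88] w 0.006
[[-1.293e+02  5.000e-01  1.134e+02  2.000e-01]
 [-1.252e+02  5.000e-01  1.168e+02  2.000e-01]
 [-1.210e+02  5.000e-01  1.199e+02  2.000e-01]
 [-1.166e+02  5.000e-01  1.228e+02  2.000e-01]
 [-1.120e+02  5.000e-01  1.254e+02  2.000e-01]
 [-1.073e+02  5.000e-01  1.279e+02  2.000e-01]
 [-1.025e+02  5.000e-01  1.301e+02  2.000e-01]
 [-9.760e+01  5.000e-01  1.320e+02  2.000e-01]
 [-9.350e+01  5.000e-01  1.340e+02  2.000e-01]
 [-8.920e+01  5.000e-01  1.359e+02  2.000e-01]
 [-8.490e+01  5.000e-01  1.375e+02  1.000e-01]
 [-8.050e+01  5.000e-01  1.388e+02  0.000e+00]
 [-7.600e+01  5.000e-01  1.400e+02  0.000e+00]]
[-0.08, -0.09, 0.05] [0.002, -0.003, 0.001]
[0.4, -0.09, -0.17] [0.002, -0.003, 0.001]
[0.89, -0.08, -0.36] [0.002, -0.003, 0.001]
[1.39, -0.08, -0.53] [0.002, -0.003, 0.001]
[1.9, -0.08, -0.67] [0.002, -0.003, 0.001]
[2.41, -0.08, -0.79] [0.002, -0.003, 0.001]
[2.93, -0.08, -0.88] [0.002, -0.003, 0.001]
[3.45, -0.08, -0.95] [0.002, -0.003, 0.001]
[3.91, -0.08, -1.04] [0.002, -0.053, 0.001]
[4.36, -0.08, -1.11] [0.002, -0.103, 0.001]
[4.82, -0.08, -1.16] [0.002, -0.153, 0.001]
[5.29, -0.08, -1.18] [0.002, -0.203, 0.001]
[5.75, -0.08, -1.18] [0.002, -0.253, 0.001]
```

View pics/scene10.png

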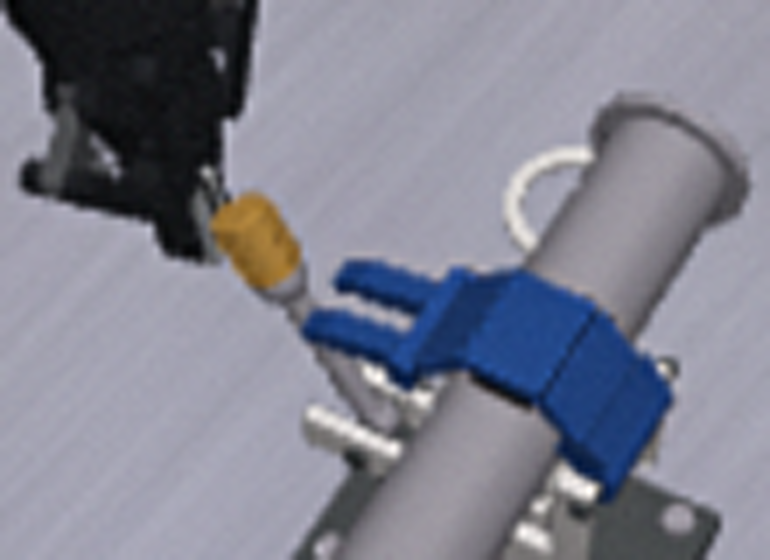

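Request:
play_rows:
  slide:
    - [0.2,-0.05,-0.1]
    - [0.4,-0.08,-0.17]
    - [0.65,-0.08,-0.27]
    - [0.9,-0.08,-0.36]
    - [1.15,-0.08,-0.45]
    - [1.4,-0.08,-0.53]
    - [1.65,-0.08,-0.6]
    - [1.9,-0.08,-0.67]
    - [1.9,-0.08,-0.67]
  delta_rot:
    - [0,0,0]
    - [0,0,0]
    - [0,0,0]
    - [0,0,0]
    - [0,0,0]
    - [0,0,0]
    - [0,0,0]
    - [0,0,0]
    - [0,0,0]

```text
time: 12.97
tool_pos: [0.4308, -0.07, 0.1259]
tcp_rot: [-3.093, -0.22, -0.396]
wrist_force: [-0.9, -0.3, -0.9]
width: -0.001
```

Run:
```python
from h import *
where()
p=read_camera('scene'); save('scene11',cv2.resize(p['image'][170:250,290:400],None,fx=7,fy=7,interpolation=cv2.INTER_CUBIC))
L=[tcp_for(b,min(.25,b),gap=-1) for b in (.4,.35,.3,.25,.2,.15,.1,.05,0)]
rows(L)
```

```text
t 12.9667 clamp tcp [-111.2    0.4  125.9] zdir [ 0.252 -0.002 -0.968] F clamp [-0.96 -0.19 -0.86] w -0.001
[-0.06, -0.01, 0.01] [0.002, -0.004, 0.001]
[0.46, -0.0, -0.11] [0.002, -0.004, 0.001]
[0.98, -0.0, -0.2] [0.002, -0.004, 0.001]
[1.5, -0.0, -0.26] [0.002, -0.004, 0.001]
[1.95, -0.0, -0.36] [0.002, -0.054, 0.001]
[2.41, -0.0, -0.42] [0.002, -0.104, 0.001]
[2.87, -0.0, -0.47] [0.002, -0.154, 0.001]
[3.33, -0.0, -0.49] [0.002, -0.204, 0.001]
[3.79, -0.0, -0.49] [0.002, -0.254, 0.001]
```

View pics/scene11.png

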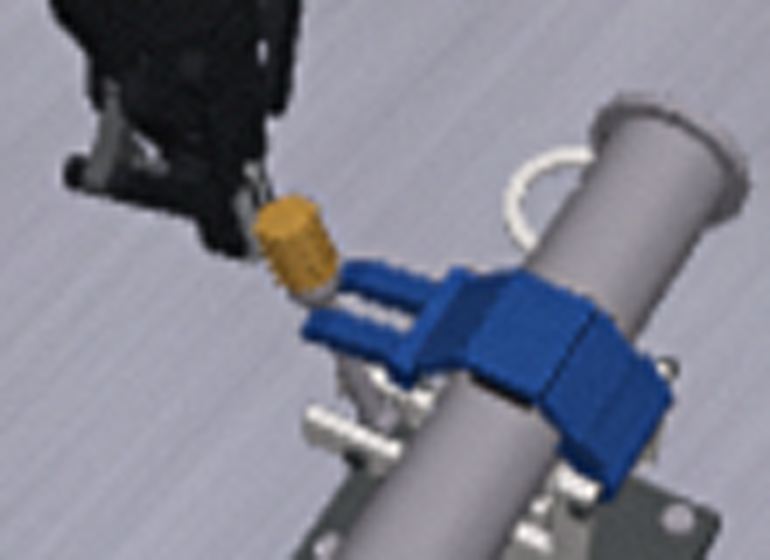

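The bolt is entering the slot's mouth at about 0.4 rad. I continue along the arc in smaller steps.

Request:
play_rows:
  slide:
    - [0.15,0,-0.05]
    - [0.3,0,-0.08]
    - [0.45,0,-0.11]
    - [0.6,0,-0.14]
    - [0.8,0,-0.17]
    - [1.0,0,-0.2]
    - [1.0,0,-0.2]
  delta_rot:
    - [0,0,0]
    - [0,0,0]
    - [0,0,0]
    - [0,0,0]
    - [0,0,0]
    - [0,0,0]
    - [0,0,0]

```text
time: 13.6
tool_pos: [0.44, -0.0686, 0.1303]
tcp_rot: [-3.093, -0.22, -0.396]
wrist_force: [-0.9, 0.1, -0.6]
width: 0.001
```

Request:
play_rows:
  slide:
    - [0.1,0,-0.02]
    - [0.25,0,-0.04]
    - [0.4,0,-0.06]
    - [0.5,0,-0.07]
    - [0.5,0,-0.07]
  delta_rot:
    - [0,0,0]
    - [0,0,0]
    - [0,0,0]
    - [0,0,0]
    - [0,0,0]

```text
time: 14.02
tool_pos: [0.4443, -0.0679, 0.132]
tcp_rot: [-3.093, -0.22, -0.394]
wrist_force: [-3.3, -1.7, 0.3]
width: 0.001
```

Run:
```python
from h import *
where()
p=read_camera('scene'); save('scene12',cv2.resize(p['image'][170:250,290:400],None,fx=7,fy=7,interpolation=cv2.INTER_CUBIC))
L=[tcp_for(b,min(.25,b),gap=-1) for b in (.25,.2,.15,.1,.05,0)]
rows(L)
```

```text
t 14.0167 clamp tcp [-97.6   0.6 132. ] zdir [ 0.251 -0.002 -0.968] F clamp [-3.55 -1.2   0.34] w 0.001
[-0.01, 0.01, -0.0] [0.002, -0.004, 0.001]
[0.44, 0.01, -0.09] [0.002, -0.054, 0.001]
[0.9, 0.01, -0.16] [0.002, -0.104, 0.001]
[1.36, 0.01, -0.21] [0.002, -0.154, 0.001]
[1.82, 0.01, -0.23] [0.002, -0.204, 0.001]
[2.28, 0.01, -0.23] [0.002, -0.254, 0.001]
```

View pics/scene12.png

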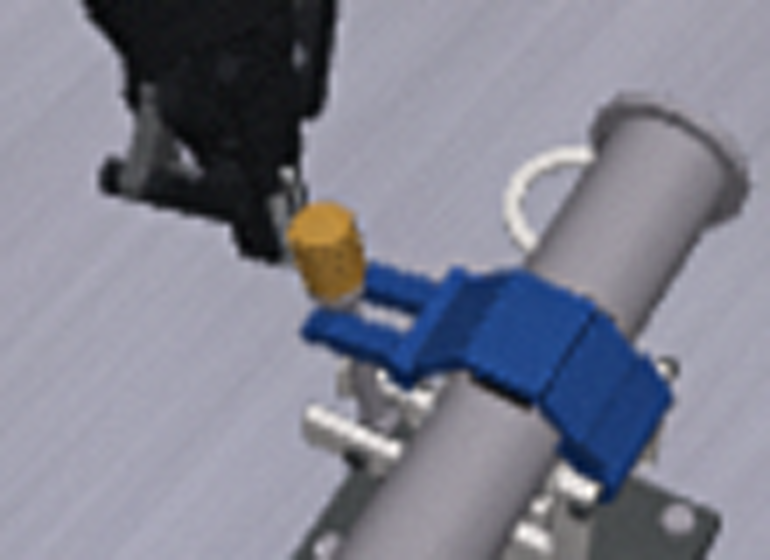

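Request:
play_rows:
  slide:
    - [0.1,0,-0.03]
    - [0.2,0,-0.06]
    - [0.35,0,-0.08]
    - [0.45,0,-0.09]
    - [0.45,0,-0.09]
  delta_rot:
    - [0,-0.01,0]
    - [0,-0.02,0]
    - [0,-0.035,0]
    - [0,-0.05,0]
    - [0,-0.05,0]

```text
time: 14.48
tool_pos: [0.4498, -0.0672, 0.1347]
tcp_rot: [-3.105, -0.221, -0.319]
wrist_force: [-0.1, 0.3, -0.1]
width: -0.004
```

Run:
```python
from h import *
where()
L=[tcp_for(b,min(.25,b),gap=-1) for b in (.2,.15,.1,.05,0)]
rows(L)
```

```text
t 14.4833 clamp tcp [-92.1   0.4 134.7] zdir [ 0.203 -0.002 -0.979] F clamp [-0.02  0.26 -0.13] w -0.004
[-0.15, -0.01, 0.03] [0.002, -0.005, 0.001]
[0.3, -0.01, -0.06] [0.002, -0.055, 0.001]
[0.76, -0.01, -0.13] [0.002, -0.105, 0.001]
[1.22, -0.01, -0.17] [0.002, -0.155, 0.001]
[1.68, -0.01, -0.2] [0.002, -0.205, 0.001]
```

Request:
play_rows:
  slide:
    - [0.1,0,-0.02]
    - [0.2,0,-0.04]
    - [0.3,0,-0.06]
    - [0.4,0,-0.08]
    - [0.4,0,-0.08]
  delta_rot:
    - [0,-0.02,0]
    - [0,-0.035,0]
    - [0,-0.055,0]
    - [0,-0.065,0]
    - [0,-0.065,0]

```text
time: 14.9
tool_pos: [0.4545, -0.0666, 0.1366]
tcp_rot: [-3.118, -0.222, -0.219]
wrist_force: [-0.5, 0.1, 0.1]
width: -0.003
```

Run:
```python
from h import *
where()
p=read_camera('scene'); save('scene13',cv2.resize(p['image'][170:250,290:400],None,fx=7,fy=7,interpolation=cv2.INTER_CUBIC));ear(p)
L=[tcp_for(b,min(.25,b),gap=-1) for b in (.15,.1,.05,0)]
rows(L)
```

```text
t 14.9 clamp tcp [-87.3   0.4 136.6] zdir [ 0.139 -0.002 -0.99 ] F clamp [-0.5   0.15  0.12] w -0.003
-80 4 [109.5 112.8 114.8] [-14.2  -5.9]
-70 17 [112.4 115.4 119.5] [-19.3  -5.1]
-60 22 [113.5 119.3 122.1] [-17.5  18.5]
-50 40 [117.7 120.8 124. ] [-18.2  17.8]
-40 49 [120.4 126.8 130.2] [-24.2  23.3]
-30 53 [124.8 130.6 135.6] [-24.7  21.5]
-20 52 [135.8 140.9 146.7] [-22.1  19.6]
-10 67 [141.5 144.9 148.2] [-22.1  19.6]
0 65 [141.8 145.8 148.7] [-21.5  19.9]
10 74 [140.4 144.7 148. ] [-22.3  20.6]
20 79 [132.  139.6 143.7] [-21.6  18.7]
30 84 [120.3 129.6 135.3] [-22.8  20.1]
[-0.22, -0.02, 0.05] [0.002, 0.009, 0.001]
[0.23, -0.02, -0.05] [0.002, -0.041, 0.001]
[0.69, -0.01, -0.12] [0.002, -0.091, 0.001]
[1.15, -0.01, -0.17] [0.003, -0.141, 0.001]
```

View pics/scene13.png

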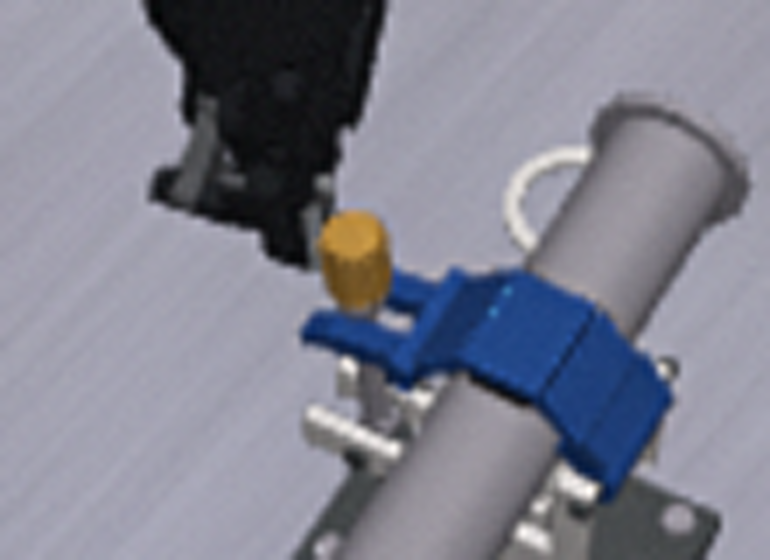

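Request:
play_rows:
  slide:
    - [0.1,0,-0.02]
    - [0.2,0,-0.04]
    - [0.3,0,-0.06]
    - [0.3,0,-0.06]
  delta_rot:
    - [0,-0.02,0]
    - [0,-0.04,0]
    - [0,-0.05,0]
    - [0,-0.05,0]

```text
time: 15.28
tool_pos: [0.4583, -0.0662, 0.1379]
tcp_rot: [-3.126, -0.223, -0.142]
wrist_force: [-1.6, 1.1, -0.2]
width: 0.001
```

Request:
play_rows:
  slide:
    - [0.1,0,-0.02]
    - [0.2,0,-0.03]
    - [0.2,0,-0.03]
  delta_rot:
    - [0,-0.02,0]
    - [0,-0.04,0]
    - [0,-0.04,0]

```text
time: 15.53
tool_pos: [0.4615, -0.0659, 0.1388]
tcp_rot: [-3.132, -0.223, -0.08]
wrist_force: [-0.5, 0.1, -0.7]
width: 0.006
```

Run:
```python
from h import *
where()
```

```text
t 15.5333 clamp tcp [-8.030e+01  1.000e-01  1.388e+02] zdir [ 0.051 -0.003 -0.999] F clamp [-0.49  0.21 -0.74] w 0.006
```

Request:
play_rows:
  slide:
    - [0.1,0,-0.01]
    - [0.2,0,-0.02]
    - [0.2,0,-0.02]
  delta_rot:
    - [0,-0.02,0]
    - [0,-0.03,0]
    - [0,-0.03,0]

```text
time: 15.78
tool_pos: [0.464, -0.0655, 0.1393]
tcp_rot: [3.132, 0.224, 0.032]
wrist_force: [-2.9, 0.4, 1.5]
width: 0.002
```

Run:
```python
from h import *
where()
p=read_camera('scene'); save('scene14',cv2.resize(p['image'][170:250,290:400],None,fx=7,fy=7,interpolation=cv2.INTER_CUBIC));ear(p)
where()
```

```text
t 15.7833 clamp tcp [-7.770e+01  1.000e-01  1.393e+02] zdir [ 0.02  -0.003 -1.   ] F clamp [-2.8   0.81  1.52] w 0.002
-80 3 [110.6 112.2 112.9] [-15.  -10.3]
-70 17 [110.6 114.2 117.4] [-17.7  -7. ]
-60 17 [114.1 118.3 121.8] [-19.6  -6. ]
-50 31 [116.2 119.9 123.5] [-18.9  16.7]
-40 46 [119.6 125.9 128.9] [-24.  22.]
-30 56 [123.9 131.4 136.3] [-24.4  22.5]
-20 49 [136.  140.  145.3] [-22.9  17.4]
-10 67 [141.2 145.3 148.4] [-20.8  21.8]
0 68 [142.  145.1 149. ] [-22.6  20.8]
10 70 [140.3 144.  147.6] [-20.7  20.9]
20 82 [131.7 139.1 144.3] [-21.3  19.8]
30 81 [123.2 129.6 135.4] [-22.5  19.3]
t 15.8333 clamp tcp [-7.760e+01  1.000e-01  1.393e+02] zdir [ 0.021 -0.003 -1.   ] F clamp [-2.51  1.07  1.35] w -0.002
```

View pics/scene14.png

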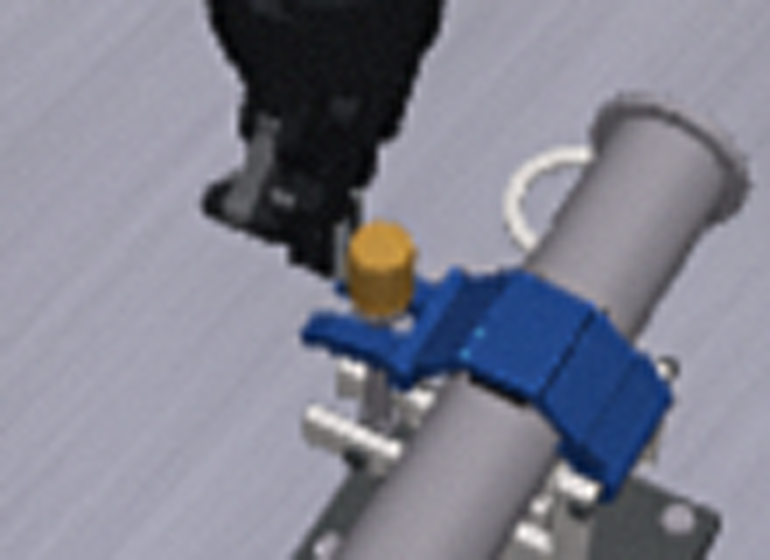

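Request:
play_rows:
  slide:
    - [0.1,0,0]
    - [0.1,0,0]
  delta_rot:
    - [0,-0.02,0]
    - [0,-0.02,0]

```text
time: 16.0
tool_pos: [0.466, -0.0654, 0.1396]
tcp_rot: [3.131, 0.224, 0.003]
wrist_force: [-1.4, 0.5, 0.5]
width: -0.003
```

Request:
play_rows:
  slide:
    - [0.1,0,0]
    - [0.1,0,0]
  delta_rot:
    - [0,0,0]
    - [0,0,0]

```text
time: 16.17
tool_pos: [0.4668, -0.0653, 0.1396]
tcp_rot: [3.13, 0.224, 0.001]
wrist_force: [-4.0, -0.1, 2.0]
width: -0.001
```

Request:
play_rows:
  slide:
    - [0.1,0,0]
    - [0.1,0,0]
  delta_rot:
    - [0,0,0]
    - [0,0,0]

```text
time: 16.33
tool_pos: [0.467, -0.0653, 0.1396]
tcp_rot: [3.13, 0.224, -0.002]
wrist_force: [-6.6, 0.4, 3.5]
width: 0.003
```

Request:
play_rows:
  slide:
    - [0.1,0,0]
    - [0.1,0,0]
  delta_rot:
    - [0,0,0]
    - [0,0,0]

```text
time: 16.5
tool_pos: [0.467, -0.0653, 0.1396]
tcp_rot: [3.13, 0.224, -0.006]
wrist_force: [-6.6, -0.4, 5.4]
width: 0.001
```

Request:
play_rows:
  slide:
    - [0.1,0,0]
    - [0.1,0,0]
  delta_rot:
    - [0,0,0]
    - [0,0,0]

```text
time: 16.67
tool_pos: [0.467, -0.0653, 0.1397]
tcp_rot: [3.13, 0.224, -0.01]
wrist_force: [-6.5, -0.7, 4.0]
width: 0.001
```

Run:
```python
from h import *
where()
p=read_camera('scene'); save('scene15',cv2.resize(p['image'][170:250,290:400],None,fx=7,fy=7,interpolation=cv2.INTER_CUBIC));ear(p)
where()
```

```text
t 16.6667 clamp tcp [-74.8  -0.  139.7] zdir [-0.006 -0.003 -1.   ] F clamp [-6.49  0.2   3.99] w 0.001
-80 6 [106.  109.7 114.1] [-12.8   9.8]
-70 15 [111.2 115.  119. ] [-18.3   3.8]
-60 19 [113.1 118.3 121.6] [-18.7  -4.9]
-50 21 [117.8 119.3 122.9] [-18.9  17.3]
-40 55 [119.7 125.6 129.3] [-23.   23.1]
-30 50 [125.3 129.9 135. ] [-23.   18.5]
-20 52 [135.4 141.4 145. ] [-23.3  19.2]
-10 65 [140.6 144.8 148.1] [-20.8  20.4]
0 68 [140.5 144.1 147.2] [-22.3  21. ]
10 72 [140.7 144.  147.4] [-23.2  21.4]
20 84 [132.6 138.8 144.2] [-23.4  22.1]
30 81 [120.2 129.3 134.6] [-23.2  20.7]
t 16.7167 clamp tcp [-74.8  -0.  139.6] zdir [-0.006 -0.003 -1.   ] F clamp [-7.31  0.86  4.42] w -0.003
```

View pics/scene15.png

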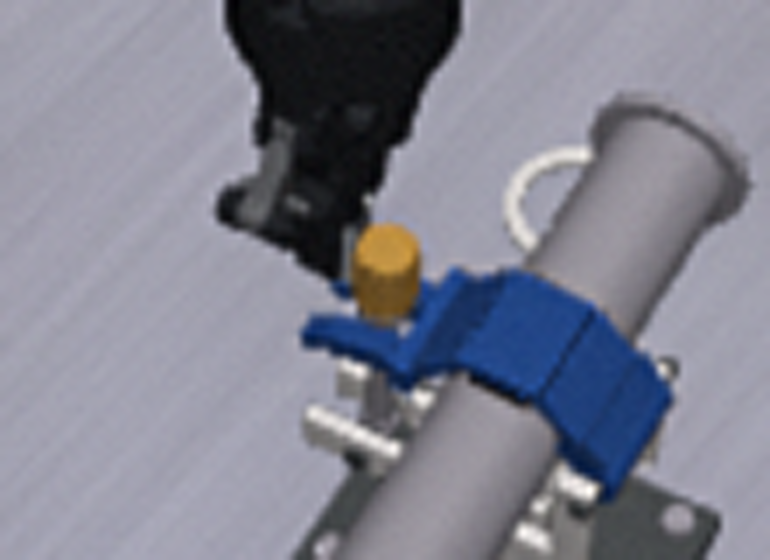

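Request:
play_rows:
  slide:
    - [0.1,0,0]
    - [0.15,0,0]
    - [0.15,0,0]
  delta_rot:
    - [0,0,0]
    - [0,0,0]
    - [0,0,0]

```text
time: 16.97
tool_pos: [0.4671, -0.0653, 0.1397]
tcp_rot: [3.13, 0.224, -0.015]
wrist_force: [-8.1, -0.2, 5.8]
width: 0.003
```

Request:
play_rows:
  slide:
    - [0.15,0,0]
    - [0.2,0,0]
    - [0.2,0,0]
  delta_rot:
    - [0,0,0]
    - [0,0,0]
    - [0,0,0]

```text
time: 17.22
tool_pos: [0.4672, -0.0652, 0.1397]
tcp_rot: [3.13, 0.225, -0.022]
wrist_force: [-9.6, -1.5, 7.1]
width: 0.001
```

Run:
```python
from h import *
where()
```

```text
t 17.2167 clamp tcp [-74.6  -0.  139.7] zdir [-0.014 -0.003 -1.   ] F clamp [-9.75 -0.17  7.1 ] w 0.001
```

Pushing stalls at about 12 N. I back off to see whether the bolt is really home.

Request:
play_rows:
  slide:
    - [-0.5,0,0]
    - [-2,0,0]
    - [-5,0,0]
    - [-9,0,0]
    - [-11,0,-1]
    - [-11,0,-1]
  delta_rot:
    - [0,0.014,0]
    - [0,0.014,0]
    - [0,0.014,0]
    - [0,0.014,0]
    - [0,0.014,0]
    - [0,0.014,0]

```text
time: 17.72
tool_pos: [0.3562, -0.0811, 0.1516]
tcp_rot: [3.13, 0.223, 0.003]
wrist_force: [1.2, -0.2, 0.2]
width: -0.001
```

```bash
cat > fit.py <<'E'
from h import *
from scipy.optimize import minimize
a=np.linspace(0,2*np.pi,48,endpoint=False)
def nut(px,py,be):
    ax=np.array([-np.sin(be),0,np.cos(be)]);u=np.array([np.cos(be),0,np.sin(be)]);v=np.array([0,1,0])
    return np.array([O+C@((np.array([px,py,50])+s*ax+11*(np.cos(t)*u+np.sin(t)*v))/1000) for s in (77,105) for t in a])
S=4
def run(tag,c0=(-.06,0,.14)):
    D={}
    for n in ['scene','top']:
        p=read_camera(n);im=p['image'];np.savez('/tmp/%s%s.npz'%(n,tag),**p)
        cc=np.array(proj(p,O+C@np.array(c0))).astype(int)
        save(n+tag,cv2.resize(im[cc[1]-40:cc[1]+40,cc[0]-55:cc[0]+55],None,fx=7,fy=7,interpolation=cv2.INTER_CUBIC))
        i=im.astype(int);r,b=i[...,0],i[...,2];m=((r>b+35)&(r>90)).astype(np.uint8)
        k,l=cv2.connectedComponents(m);lab=l[cc[1],cc[0]]
        ys,xs=np.where(l==lab);print(n,cc,lab,len(xs),xs.min(),xs.max(),ys.min(),ys.max())
        Q=to_clamp(cloud(p))[l==lab];print('brass',np.nanmedian(Q,0).round(1),np.nanpercentile(Q,[3,97],axis=0).round(1).tolist())
        x0,y0=cc-25;M=(l==lab)[y0:y0+50,x0:x0+50].astype(np.uint8)
        D[n]=(p,cv2.resize(M,None,fx=S,fy=S,interpolation=cv2.INTER_NEAREST),x0,y0)
    def cost(q,keys):
        c=0
        for n in keys:
            p,M,x0,y0=D[n];uv=(np.array([proj(p,w) for w in nut(*q)])-[x0,y0]+.5)*S-.5
            I=np.zeros_like(M);cv2.fillConvexPoly(I,cv2.convexHull((uv*16).round().astype(np.int32)),1,shift=4)
            c+=1-(I&M).sum()/(I|M).sum()
        return c
    for be in (0,.03,.06,.1,.15):
        for keys in (('scene',),('top',)):
            r=min((minimize(lambda q:cost([q[0],q[1],be],keys),[x,0],method='Nelder-Mead',options=dict(initial_simplex=[[x,0],[x+3,0],[x,3]])) for x in (-60,-54)),key=lambda r:r.fun)
            print(be,keys,r.x.round(1),round(r.fun,3),end=' | ')
        print()
    return D
E
python3 - <<'E'
from fit import *
where(); D=run('16'); ear(D['scene'][0]); where()
E
```

```text
t 17.7167 clamp tcp [-1.867e+02 -1.000e-01  1.516e+02] zdir [ 0.002 -0.004 -1.   ] F clamp [ 1.2  -0.41  0.2 ] w -0.001
scene [342 208] 4 111 339 348 201 214
brass [-54.1  -5.  152.9] [[-66.3, -11.4, 128.9], [-45.8, 9.5, 159.4]]
top [279 250] 5 72 275 283 244 253
brass [-56.4   0.4 155.2] [[-65.1, -8.4, 149.4], [-46.9, 9.4, 160.1]]
0 ('scene',) [-57.4   1.9] 0.106 | 0 ('top',) [-55.1   1. ] 0.199 | 
0.03 ('scene',) [-54.7   2. ] 0.102 | 0.03 ('top',) [-52.6   1.2] 0.173 | 
0.06 ('scene',) [-52.   2.] 0.111 | 0.06 ('top',) [-50.    1.2] 0.159 | 
0.1 ('scene',) [-48.4   2.1] 0.123 | 0.1 ('top',) [-46.1   1.3] 0.152 | 
0.15 ('scene',) [-44.4   2.9] 0.143 | 0.15 ('top',) [-41.2   1.5] 0.165 | 
-80 7 [107. 110. 113.] [-13.6  13.5]
-70 17 [110.6 115.3 117.5] [-18.1  -5. ]
-60 18 [114.1 117.9 120.3] [-19.1  -6.7]
-50 27 [113.5 119.7 122.1] [-17.3  16.8]
-40 50 [118.6 125.6 130.3] [-25.1  23.7]
-30 55 [124.8 129.9 136.2] [-24.7  20.5]
-20 52 [136.6 140.9 144.7] [-22.5  19.3]
-10 59 [141.  144.9 147.8] [-22.3  20.7]
0 71 [141.4 145.4 148.1] [-23.1  22.1]
10 75 [139.6 144.2 147.9] [-22.3  20.5]
20 79 [133.5 138.8 145.4] [-21.8  19.3]
30 87 [118.5 129.7 135.3] [-22.8  20.3]
t 17.8167 clamp tcp [-183.3   -0.8  152.1] zdir [ 0.005 -0.004 -1.   ] F clamp [ 0.88 -0.47 -0.48] w 0.0
```

View pics/scene16.png

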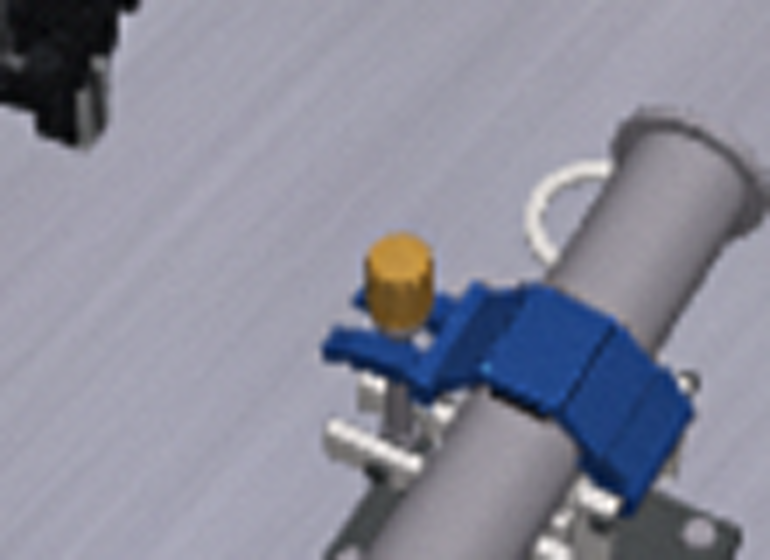

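View pics/top16.png

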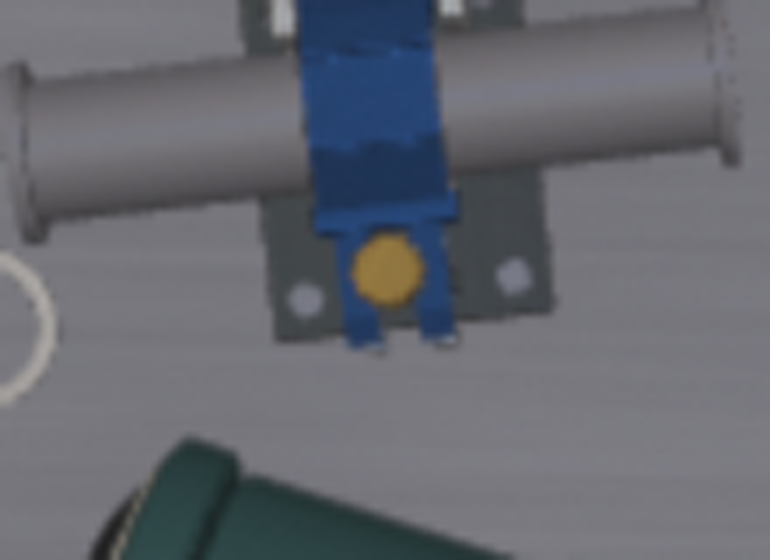

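The bolt stands upright and stays there. Nut centre x is about -55 against a pin estimate of about -54, which can't resolve 0.02 rad, so I test it with another slightly higher push, watching for motion.

Run:
```python
from h import *
where(); rows([(-90,.8,146,0),(-80,.8,146,0),(-78,.8,146,0)])
```

```text
t 17.8167 clamp tcp [-183.3   -0.8  152.1] zdir [ 0.005 -0.004 -1.   ] F clamp [ 0.88 -0.47 -0.48] w 0.0
[9.33, -0.16, 0.66] [0.004, -0.005, 0.001]
[10.33, -0.16, 0.66] [0.004, -0.005, 0.001]
[10.53, -0.16, 0.66] [0.004, -0.005, 0.001]
```

Request:
play_rows:
  slide:
    - [3,-0.1,0.4]
    - [6,-0.16,0.6]
    - [8,-0.16,0.66]
    - [9.3,-0.16,0.66]
    - [9.8,-0.16,0.66]
    - [10.2,-0.16,0.66]
    - [10.2,-0.16,0.66]
  delta_rot:
    - [0,-0.005,0]
    - [0,-0.005,0]
    - [0,-0.005,0]
    - [0,-0.005,0]
    - [0,-0.005,0]
    - [0,-0.005,0]
    - [0,-0.005,0]

```text
time: 18.4
tool_pos: [0.4612, -0.0651, 0.1458]
tcp_rot: [3.129, 0.224, 0.001]
wrist_force: [0.3, -0.1, 0.1]
width: 0.001
```

Request:
play_rows:
  slide:
    - [0.1,0,0]
    - [0.2,0,0]
    - [0.3,0,0]
    - [0.4,0,0]
    - [0.4,0,0]
  delta_rot:
    - [0,0,0]
    - [0,0,0]
    - [0,0,0]
    - [0,0,0]
    - [0,0,0]

```text
time: 18.82
tool_pos: [0.464, -0.0646, 0.1455]
tcp_rot: [3.13, 0.223, -0.002]
wrist_force: [-4.5, -0.2, 1.5]
width: -0.002
```

Run:
```python
from h import *
where()
```

```text
t 18.8167 clamp tcp [-77.6   1.  145.5] zdir [-0.002 -0.004 -1.   ] F clamp [-4.47  0.48  1.5 ] w -0.002
```

Contact now comes about 3 mm earlier, so the bolt sprang back slightly and was not home. I push on, up-and-in.

Request:
play_rows:
  slide:
    - [0.1,0,-0.05]
    - [0.15,0,-0.05]
    - [0.15,0,-0.05]
  delta_rot:
    - [0,0,0]
    - [0,0,0]
    - [0,0,0]

```text
time: 19.07
tool_pos: [0.4648, -0.0645, 0.1457]
tcp_rot: [3.13, 0.223, -0.005]
wrist_force: [-4.1, -0.7, 0.7]
width: -0.007
```

Request:
play_rows:
  slide:
    - [0.1,0,-0.05]
    - [0.15,0,-0.05]
    - [0.15,0,-0.05]
  delta_rot:
    - [0,0.01,0]
    - [0,0.01,0]
    - [0,0.01,0]

```text
time: 19.32
tool_pos: [0.4657, -0.0643, 0.1458]
tcp_rot: [3.131, 0.223, 0.009]
wrist_force: [-5.7, -1.2, -0.8]
width: 0.001
```

Run:
```python
from h import *
where()
```

```text
t 19.3167 clamp tcp [-75.9   1.1 145.8] zdir [ 0.006 -0.004 -1.   ] F clamp [-5.78 -0.37 -0.82] w 0.001
```

Request:
play_rows:
  slide:
    - [0.1,0,-0.03]
    - [0.17,0,-0.05]
    - [0.17,0,-0.05]
  delta_rot:
    - [0,0,0]
    - [0,0,0]
    - [0,0,0]

```text
time: 19.57
tool_pos: [0.4663, -0.0641, 0.1459]
tcp_rot: [3.13, 0.224, 0.005]
wrist_force: [-7.2, -1.3, -0.4]
width: -0.0
```

Request:
play_rows:
  slide:
    - [0.1,0,-0.03]
    - [0.2,0,-0.03]
    - [0.2,0,-0.03]
  delta_rot:
    - [0,0,0]
    - [0,0,0]
    - [0,0,0]

```text
time: 19.82
tool_pos: [0.4668, -0.0641, 0.1459]
tcp_rot: [3.13, 0.224, -0.001]
wrist_force: [-9.3, -0.6, 3.0]
width: 0.003
```

Run:
```python
from h import *
where()
```

```text
t 19.8167 clamp tcp [-74.8   1.2 145.9] zdir [-0.001 -0.003 -1.   ] F clamp [-9.26  0.68  3.02] w 0.003
```

Request:
play_rows:
  slide:
    - [0.15,0,-0.04]
    - [0.25,0,-0.06]
    - [0.25,0,-0.06]
  delta_rot:
    - [0,0.01,0]
    - [0,0.01,0]
    - [0,0.01,0]

```text
time: 20.07
tool_pos: [0.4669, -0.064, 0.1458]
tcp_rot: [3.131, 0.225, 0.007]
wrist_force: [-10.6, -3.0, 2.3]
width: 0.005
```

Run:
```python
from h import *
where()
```

```text
t 20.0667 clamp tcp [-74.7   1.2 145.8] zdir [ 0.004 -0.003 -1.   ] F clamp [-10.94  -1.47   2.28] w 0.005
```

Request:
play_rows:
  slide:
    - [0.2,0,-0.06]
    - [0.32,0,-0.1]
    - [0.32,0,-0.1]
  delta_rot:
    - [0,0.01,0]
    - [0,0.01,0]
    - [0,0.01,0]

```text
time: 20.32
tool_pos: [0.4673, -0.0639, 0.1459]
tcp_rot: [3.131, 0.225, 0.012]
wrist_force: [-11.1, -2.4, 2.8]
width: -0.001
```

Run:
```python
from fit import *
where()
D=run('17'); ear(D['scene'][0]);where()
```

```text
t 20.3167 clamp tcp [-74.3   1.2 145.9] zdir [ 0.008 -0.003 -1.   ] F clamp [-11.3   -0.8    2.84] w -0.001
scene [342 208] 3 111 340 349 202 215
brass [-51.7  -5.  153.5] [[-63.3, -11.8, 130.0], [-43.1, 8.2, 159.7]]
top [279 250] 0 306094 0 639 0 479
brass [-37.8 -92.9   1.3] [[-608.7, -1201.0, -756.1], [931.2, 657.6, 630.7]]
0 ('scene',) [-54.8   1.6] 0.132 | 0 ('top',) [-54.   0.] 0.964 | 
0.03 ('scene',) [-51.9   1.9] 0.127 | 0.03 ('top',) [-51.    2.9] 0.965 | 
0.06 ('scene',) [-49.2   1.8] 0.13 | 0.06 ('top',) [-52.    7.4] 0.966 | 
0.1 ('scene',) [-45.6   1.9] 0.142 | 0.1 ('top',) [-57.4   7.2] 0.966 | 
0.15 ('scene',) [-41.3   2.1] 0.155 | 0.15 ('top',) [-57.1   0. ] 0.965 | 
-80 7 [105.3 109.  113. ] [-12.7  13.4]
-70 19 [110.8 115.9 120.4] [-18.2   9.8]
-60 20 [113.1 117.3 121.4] [-17.9  -6.6]
-50 22 [114.3 119.1 122. ] [-17.5  18.8]
-40 51 [119.9 125.6 129.6] [-25.2  21.5]
-30 52 [124.5 130.1 135.9] [-24.1  21. ]
-20 51 [135.8 140.1 146.6] [-21.6  18.7]
-10 62 [141.3 144.3 148.2] [-22.1  19.1]
0 69 [141.  144.8 147.6] [-22.5  20.8]
10 72 [141.  144.5 147.6] [-23.8  19.8]
20 83 [132.5 138.6 143.8] [-21.3  20.8]
30 80 [120.5 129.6 134.6] [-22.3  20.3]
t 20.4167 clamp tcp [-74.3   1.2 145.9] zdir [ 0.008 -0.003 -1.   ] F clamp [-10.32  -2.36   2.26] w -0.001
```

View pics/scene17.png

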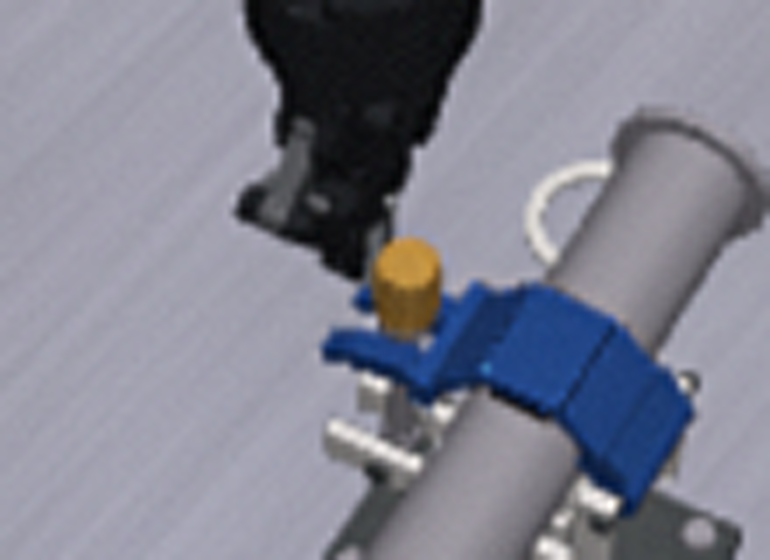

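The nut moved in a further 2.5 mm and is still creeping at 11 N. I keep going up to a limit of about 16 N.

Request:
play_rows:
  slide:
    - [0.2,0,-0.06]
    - [0.34,0,-0.1]
    - [0.34,0,-0.1]
  delta_rot:
    - [0,0.01,0]
    - [0,0.01,0]
    - [0,0.01,0]

```text
time: 20.67
tool_pos: [0.4675, -0.0639, 0.1458]
tcp_rot: [3.132, 0.226, 0.017]
wrist_force: [-12.1, -4.0, 2.9]
width: 0.001
```

Run:
```python
from h import *
where()
```

```text
t 20.6667 clamp tcp [-74.1   1.3 145.8] zdir [ 0.01  -0.002 -1.   ] F clamp [-12.5   -2.3    2.91] w 0.001
```

Request:
play_rows:
  slide:
    - [0.2,-0.02,-0.06]
    - [0.42,-0.04,-0.12]
    - [0.42,-0.04,-0.12]
  delta_rot:
    - [0,0,0]
    - [0,0,0]
    - [0,0,0]

```text
time: 20.92
tool_pos: [0.468, -0.0636, 0.1459]
tcp_rot: [3.131, 0.227, 0.003]
wrist_force: [-13.2, -5.0, 4.5]
width: 0.003
```

Run:
```python
from h import *
where()
```

```text
t 20.9167 clamp tcp [-73.5   1.4 145.9] zdir [ 0.002 -0.003 -1.   ] F clamp [-13.77  -3.05   4.52] w 0.003
```

Run:
```python
from fit import *
D=run('18'); where()
```

```text
scene [342 208] 3 111 340 349 202 215
brass [-51.5  -5.8 153.2] [[-63.7, -12.5, 131.7], [-43.2, 9.3, 159.6]]
top [279 250] 0 306093 0 639 0 479
brass [-38.2 -92.8   1.3] [[-608.6, -1201.3, -756.1], [931.1, 657.7, 632.8]]
0 ('scene',) [-54.8   1.6] 0.132 | 0 ('top',) [-54.   0.] 0.964 | 
0.03 ('scene',) [-51.9   1.9] 0.127 | 0.03 ('top',) [-51.    2.9] 0.965 | 
0.06 ('scene',) [-49.2   1.8] 0.13 | 0.06 ('top',) [-52.    7.4] 0.966 | 
0.1 ('scene',) [-45.6   2. ] 0.141 | 0.1 ('top',) [-57.4   7.2] 0.966 | 
0.15 ('scene',) [-41.3   2.1] 0.155 | 0.15 ('top',) [-57.1   0. ] 0.965 | 
t 21.0167 clamp tcp [-73.5   1.4 145.9] zdir [ 0.002 -0.003 -1.   ] F clamp [-13.75  -3.13   3.88] w 0.003
```

View pics/scene18.png

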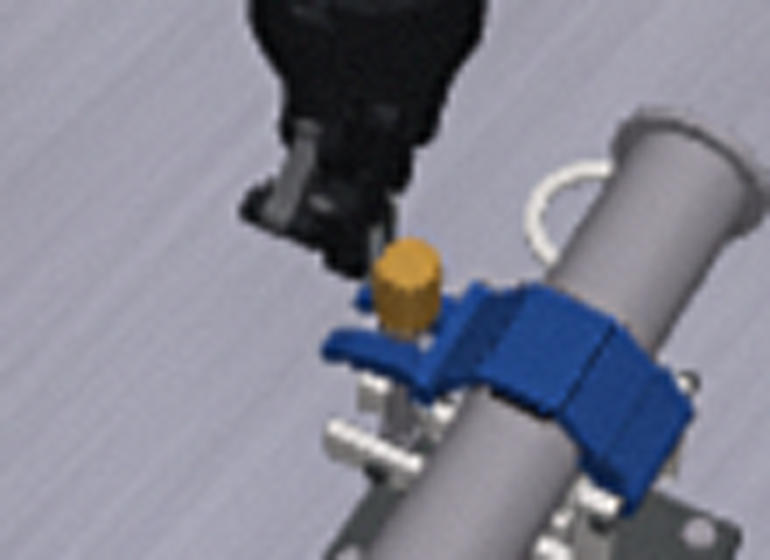

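The nut mask hasn't changed between 11 and 14 N, so it is at its stop. I release very slowly this time and watch whether it holds.

Request:
play_rows:
  slide:
    - [0.2,0,0]
    - [0.1,0,0]
    - [0.05,0,0]
    - [0,0,0]
    - [-0.05,0,0]
    - [-0.1,0,0]
    - [-0.15,0,0]
    - [-0.2,0,0]
    - [-0.25,0,0]
    - [-0.3,0,0]
    - [-0.3,0,0]
  delta_rot:
    - [0,0,0]
    - [0,0,0]
    - [0,0,0]
    - [0,0,0]
    - [0,0,0]
    - [0,0,0]
    - [0,0,0]
    - [0,0,0]
    - [0,0,0]
    - [0,0,0]
    - [0,0,0]

```text
time: 21.93
tool_pos: [0.466, -0.064, 0.1465]
tcp_rot: [3.131, 0.227, 0.007]
wrist_force: [-0.3, 0.2, -0.3]
width: -0.0
```

Run:
```python
from fit import *
where()
D=run('19'); where()
```

```text
t 21.9333 clamp tcp [-75.5   1.4 146.5] zdir [ 0.004 -0.003 -1.   ] F clamp [-0.25  0.23 -0.27] w -0.0
scene [342 208] 3 113 340 349 202 215
brass [-51.4  -5.1 153.4] [[-64.8, -11.7, 131.8], [-43.4, 9.3, 160.5]]
top [279 250] 0 306093 0 639 0 479
brass [-37.7 -92.8   1.3] [[-608.6, -1201.1, -756.0], [931.1, 657.7, 630.9]]
0 ('scene',) [-54.8   1.6] 0.113 | 0 ('top',) [-54.   0.] 0.964 | 
0.03 ('scene',) [-51.8   1.7] 0.107 | 0.03 ('top',) [-51.    2.9] 0.965 | 
0.06 ('scene',) [-49.3   1.8] 0.11 | 0.06 ('top',) [-52.    7.4] 0.966 | 
0.1 ('scene',) [-45.8   2. ] 0.121 | 0.1 ('top',) [-57.4   7.2] 0.966 | 
0.15 ('scene',) [-41.6   2.6] 0.133 | 0.15 ('top',) [-57.1   0. ] 0.965 | 
t 22.0333 clamp tcp [-75.6   1.4 146.5] zdir [ 0.004 -0.003 -1.   ] F clamp [-0.72  0.12 -0.56] w 0.003
```

View pics/scene19.png

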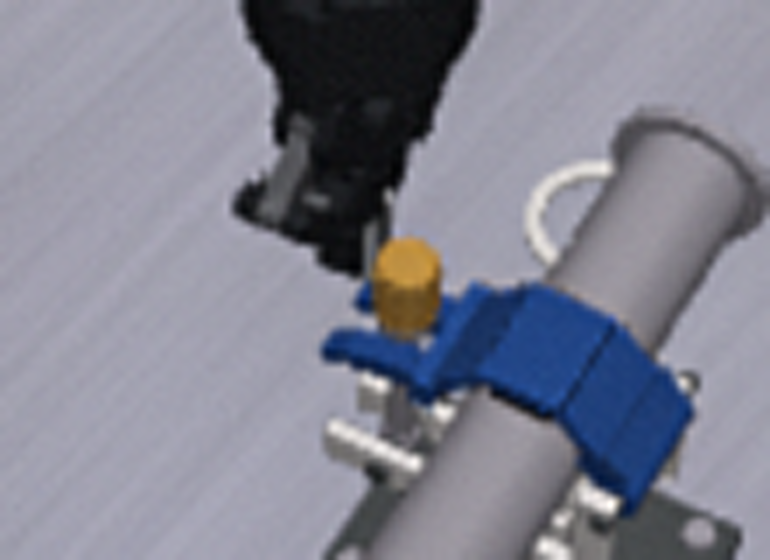

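It holds at zero force. I retreat straight back, slowly at first.

Request:
play_rows:
  slide:
    - [-0.05,0,0]
    - [-0.15,0,0]
    - [-0.3,0,0]
    - [-0.6,0,0]
    - [-1.2,0,0]
    - [-2.5,0,0]
    - [-4.5,0,0]
    - [-7,0,-1]
    - [-10,0,-2]
    - [-11,0,-3]
    - [-11,0,-3]
  delta_rot:
    - [0,0,0]
    - [0,0,0]
    - [0,0,0]
    - [0,0,0]
    - [0,0,0]
    - [0,0,0]
    - [0,0,0]
    - [0,0,0]
    - [0,0,0]
    - [0,0,0]
    - [0,0,0]

```text
time: 22.95
tool_pos: [0.3556, -0.0802, 0.1773]
tcp_rot: [3.13, 0.225, 0.01]
wrist_force: [1.1, 0.4, -0.2]
width: -0.001
```

Run:
```python
from fit import *
where()
D=run('20');ear(D['scene'][0]); where()
```

```text
t 22.95 clamp tcp [-187.1    0.9  177.3] zdir [ 0.006 -0.004 -1.   ] F clamp [ 1.12  0.22 -0.2 ] w -0.001
scene [342 208] 4 111 340 349 202 215
brass [-51.9  -5.5 153.1] [[-63.5, -11.8, 130.2], [-42.7, 9.4, 159.8]]
top [279 250] 5 68 274 283 243 251
brass [-53.3   0.9 155. ] [[-62.3, -8.6, 148.9], [-44.1, 9.7, 159.9]]
0 ('scene',) [-54.8   1.8] 0.121 | 0 ('top',) [-52.1   1.3] 0.235 | 
0.03 ('scene',) [-51.9   1.8] 0.114 | 0.03 ('top',) [-49.1   1.4] 0.21 | 
0.06 ('scene',) [-49.2   1.8] 0.119 | 0.06 ('top',) [-46.1   1.4] 0.192 | 
0.1 ('scene',) [-45.8   2. ] 0.133 | 0.1 ('top',) [-42.4   1.1] 0.183 | 
0.15 ('scene',) [-41.5   2.5] 0.147 | 0.15 ('top',) [-38.1   1.7] 0.209 | 
-80 8 [108.5 110.7 112.3] [-14.9  16.9]
-70 18 [110.8 114.4 117.6] [-17.6   6.9]
-60 17 [114.6 118.6 121.3] [-19.1  -6.9]
-50 25 [114.7 119.7 124.5] [-17.4  17.5]
-40 50 [120.1 125.9 129.7] [-22.1  21.6]
-30 51 [124.3 131.6 135.6] [-23.8  21.1]
-20 50 [135.1 141.  145.8] [-22.1  18.4]
-10 62 [141.7 144.3 148. ] [-20.5  20.1]
0 70 [139.6 144.3 147.2] [-21.5  22.3]
10 71 [140.7 144.1 148.1] [-22.3  21.6]
20 82 [132.9 138.9 144.9] [-22.5  21. ]
30 84 [121.4 129.2 135.6] [-22.6  21.6]
t 23.05 clamp tcp [-185.4    0.8  176.6] zdir [ 0.007 -0.004 -1.   ] F clamp [ 0.11 -0.35 -0.3 ] w -0.0
```

View pics/scene20.png

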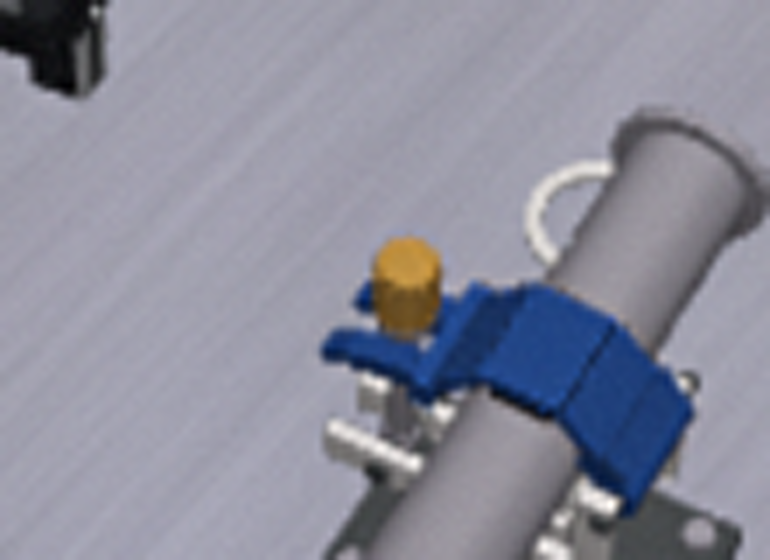

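View pics/top20.png

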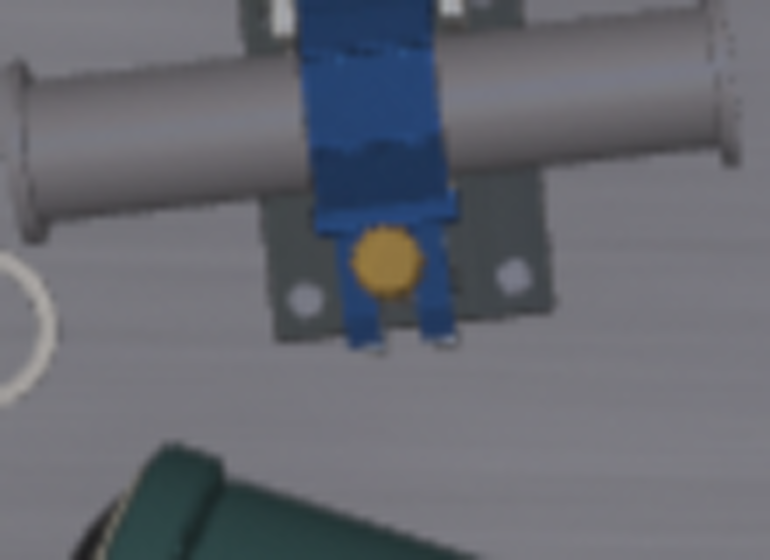

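The nut is 3 mm further in than after the first push, did not move between 11 and 14 N, and stays put with the arm away. I check the tube, then hand in.

Run:
```python
from h import *
from scipy.optimize import least_squares
for tag in ('8','20'):
    p=dict(np.load('/tmp/scene%s.npz'%tag));p['fovy']=float(p['fovy']);Q=to_clamp(cloud(p)).reshape(-1,3);im=p['image'].reshape(-1,3).astype(int)
    m=(Q[:,2]>108)&(Q[:,2]<145)&(abs(Q[:,0])<30)&(abs(Q[:,1])<130)&(im[:,2]<im[:,0]+30)
    t=Q[m];s=t[(abs(t[:,1])<105)&(abs(t[:,1])>28)]
    f=least_squares(lambda q:np.hypot(s[:,0]-q[0]-q[2]*s[:,1],s[:,2]-q[1])-24,[0,105,0],loss='soft_l1')
    print(tag,f.x.round(4),np.percentile(t[:,1],[.5,99.5]).round(1))
    b=Q[(im[:,2]>im[:,0]+50)&(im[:,2]>im[:,1]+25)&(abs(Q[:,0])<14)&(abs(Q[:,1])<20)&(Q[:,2]>130)&(Q[:,2]<165)]
    print('bridge z',b[:,2].mean().round(2),len(b))
p=read_camera('scene'); i=p['image'].astype(int); l=cv2.connectedComponents(((i[...,0]>i[...,2]+35)&(i[...,0]>90)).astype(np.uint8))[1]
ys,xs=np.where(l==l[208,342]);print(len(xs),xs.min(),xs.max(),ys.min(),ys.max())
where(); finish_job()
```

```text
8 [-7.896000e-01  1.066842e+02  1.000000e-03] [-120.7  120. ]
bridge z 145.7 166
20 [-9.099000e-01  1.067521e+02  2.200000e-03] [-120.4  120. ]
bridge z 144.42 165
112 340 349 202 215
t 23.1 clamp tcp [-185.3    0.9  176.2] zdir [ 0.006 -0.003 -1.   ] F clamp [-0.08 -0.53  0.25] w -0.001
the job is handed in; nothing more can be done
```

The clamp is closed as far as I can tell, and I handed the job in at 23.1 s; no verdict came back.

**What I did:** I swung the blue half over and pressed it onto the tube with about 7 N, with one finger on each prong. Then I pushed the bolt up into the slot along its arc until it stopped, released it slowly and backed the arm well clear.

**Last checks:**
- **Bolt:** it stands in the slot with the arm away, and the nut did not shift between two checks after release. It did not move between an 11 N and a 14 N push either, so I take that as its stop.
- **Blue half:** its bridge sits 1.3 mm lower than before the bolt was wedged, which puts it at roughly 0.01 to 0.02 rad.
- **Tube:** it has not moved: about 0.002 rad off the clamp's axis, centred within 1 mm and not lifted.
- **Bystanders:** I did not measure them at the end. The arm was not seen to touch any of them.

**What went wrong or disagreed:**
- On the first press, the shut fingers slipped into the ear's slot and pulled the half up a little when I lifted. I redid it with the fingers slightly open.
- After the first push (about 10 N) the bolt sprang back 2 to 3 mm when I released it. The second push, up to about 14 N along the bolt's travel (15 N in all), held.
- The two cameras disagree by about 3 mm on where the bolt's pin sits. The bolt being within 0.02 rad of its stop therefore rests on the push test, not on the pictures.

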